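# Unplug the charged climate loggers and pack the tray for the display-case round

### The arm

A 7-joint arm with a two-finger parallel gripper is mounted at the origin on the work surface. World frame = base frame: x ahead of the robot, y to its left, z up, the work surface at z = 0. Lengths are in m, angles in rad, forces in N, time in s.
With the tool pointing down it reaches from about 0.4 to 0.875 m from the base axis. Payload 19.3 kg.
Tool frame: the origin (TCP) lies at the very end of the fingers, on their centre line; the grasp point (between the pads) lies 19 mm behind it; z points along the fingers, y is the line along which they close (so a half turn about z gives the same grasp; the last joint's range is limited). The gripper opens to 85 mm and grips with 20 to 120 N. Pads are 22 mm wide; open, the fingers measure 114 mm over their backs; the gripper's body (76 mm by 85 mm) begins 54 mm behind the grasp point. The pads swing forward as they close: fully open they stand 13 mm farther back than shut.
Start: joints at [1.108, 0.521, -0.036, 1.599, 0.021, 1.021, -0.113], TCP at [0.239, -0.577, 0.231] pointing down, gripper open.
Joint ranges: [-2.91, 2.91], [-0.3, 2.13], [-1.5, 1.42], [0.17, 2.43], [-1.26, 4.41], [0.16, 1.93], [-2.52, 2.52]. Speed limits (rad/s): [1.89, 1.89, 2.39, 2.39, 3.01, 3.01, 3.01].

### API

Orientations are given as [roll, pitch, yaw] about the fixed x, y, z axes, in that order (R = Rz(yaw) Ry(pitch) Rx(roll)).
In Python, from workcell import bot gives the robot as it stands.
- The arm moves only by the tool jog_arm, never from a script. Its argument "motion" is a list of rows, each a list of 5 numbers: the shift along the tool's x, y, z scaled (see below), then the turn about the tool's z scaled (see below), then the opening, from 0 (shut) to 1 (fully open). A call has 1 to 12 rows; each row shifts and turns the commanded pose from where the row before left it, along the tool's axes as they then stand; what a row does not reach is not made up. The controller multiplies each number of a shift by 30 mm and each number of a turn by 0.08 rad. A row lasts 1/10 s, in which the tool goes at most 50 mm and 8.59 degrees, less where a joint would pass 70% of its speed; a pose out of reach is approached as far as the arm can. A call with a number of a shift or a turn outside -1 to 1 is refused whole. A call with a gripper value outside its range is refused whole. The fingers move at their own pace and stop on an object; "newtons" is the grip in N (left out, the last holds). Time passes only in rows, so rows that do not move let the fingers close. It gives the time, the measured TCP pose, the force, the opening and the grip force at its end, in the units of the state.
- bot.observe(): the state, without advancing time (a new reading comes with each control period).
- bot.grab_frame(name): name is "side" or "top"; returns a dict with "pixels" (420x560x3 uint8, red, green, blue), "fovy" (degrees; the focal length in pixels is half the picture's height over the tangent of half this angle, whatever the lens; pixels are square), "cx", "cy" (the principal point, pixels), "k1" (the pictures are not rectified: a ray, as slopes to the right and down, at radius r is drawn at 1 + k1 r^2 times it, then the intrinsics apply), "rvec" (rotation vector, rad) and "tvec" (3), from world to camera coordinates, as OpenCV has them. Camera axes: x right, y down, z forward; pixel columns grow to the right and rows downward; lengths in m; the calibration is good to about 2 mm. A picture is of the moment at which its call begins. There is no depth.
- bot.job_done(): hands the job in; it is judged then, once.
The state is a dict: "clock": time; "qpos": joint angles; "qd": joint speeds; "joint_efforts": joint torques, N m; "position": TCP position; "tool_rot": TCP orientation; "force": force on the tool from outside, world axes, zero at the start; "moment": the same for the moment, N m; "grip_width": finger opening in m; "finger_force": force on a finger pad.
Only numpy, scipy, OpenCV 4.12 (cv2) and the standard library are available. Lean on these libraries where they do the work, as an engineer would, in place of code of your own. Each camera call takes 0.05 s, during which the arm holds its last target. There are 200 camera calls.

### The job

The climate loggers on the charging station are full: first switch the station off, then work each logger free of its pins by rocking it gently side to side (never pry it far over, nor pull so hard that the station lifts off the bench) and stand it upright in a square pocket of the carrying tray. Lift every mounting cradle off its hook and stand it, eye up, in a narrow slot of the tray, one thing to a pocket or slot. Leave the conservators' tools, jar, loupe and glass weight where they are.

Things in the scene. Friction and masses are not known exactly. Their poses are not given: they have to be found in the camera images.
- charger: Charging station: grey steel box, loose on the bench, 100 mm deep (x) x 350 mm long (y) x 50 mm high, 1.8 kg. Origin: centre of its underside; x points away from the robot, z up. On its top: three bays in a row at x = 0, y = -55, 35 and 125 mm, and a toggle switch at y = -145 mm. A logger pulled straight up takes about 30 N and brings the station with it
- bay_mid (a point): middle bay: its centre on the station's top; axes as the station's. Every bay has two sprung brass pins, 13 mm tall, at y = -12 and +12 mm. Tilting a logger side to side (top swings along y, 8 to 10 deg each way, not along x) slides one pin up and the other down; with up to 2 mm of rise a stroke it walks off without lifting the station, free after 14 mm
- switch (a joint): the station's toggle switch, rad: 0 = leaning to -x of the station (towards the robot), on; 0.9 = leaning to +x (away), off. It stays where it is left; about 2 N at its tip moves it. It counts as off beyond 0.7
- switch_tip (a point): tip of the switch's lever: a steel rod, 8 mm thick, 34 mm long from a pivot that lies 3 mm above the station's top at x = 0, y = -145 mm in the station's frame; it leans 26 degrees from upright either way
- logger0: climate logger: white plastic box, 30 mm deep (x) x 44 mm wide (y) x 88 mm tall, about 90 g, display on its -x face, two sockets in its underside. Origin: centre of its underside, z up. Starts plugged into the bay at y = -55 mm, underside flush on the station's top, axes as the station's. May be absent
- logger1: climate logger: white plastic box, 30 mm deep (x) x 44 mm wide (y) x 88 mm tall, about 90 g, display on its -x face, two sockets in its underside. Origin: centre of its underside, z up. Starts plugged into the bay at y = 35 mm, underside flush on the station's top, axes as the station's. May be absent
- logger2: climate logger: white plastic box, 30 mm deep (x) x 44 mm wide (y) x 88 mm tall, about 90 g, display on its -x face, two sockets in its underside. Origin: centre of its underside, z up. Starts plugged into the bay at y = 125 mm, underside flush on the station's top, axes as the station's. May be absent
- rack: Hook rail, fixed: steel bar along y, 12 mm thick, axis 136 mm above the bench, on posts at y = -165 and +165 mm. Three hooks at y = -100, 0, 100 mm: 6 mm rods that run level from the bar to x = -55 mm, top 139 mm above the bench, and end in an upturned tip that reaches 153 mm. Origin: on the bench below the middle of the bar; x points away from the robot
- cradle0: mounting cradle: flat grey plate, 10 mm thick (x), 46 mm wide (y), 104 mm tall, 60 g. Origin: centre of its lower edge, z up. Its eye, 26 mm wide, spans 62 to 96 mm above that edge. Starts hung by the eye on the hook at y = -100 mm, lower edge 43 mm above the bench, 13 to 27 mm behind the upturned tip; raised 15 to 27 mm it comes off towards -x of the rack. May be absent
- cradle1: mounting cradle: flat grey plate, 10 mm thick (x), 46 mm wide (y), 104 mm tall, 60 g. Origin: centre of its lower edge, z up. Its eye, 26 mm wide, spans 62 to 96 mm above that edge. Starts hung by the eye on the hook at y = 0 mm, lower edge 43 mm above the bench, 13 to 27 mm behind the upturned tip; raised 15 to 27 mm it comes off towards -x of the rack. May be absent
- cradle2: mounting cradle: flat grey plate, 10 mm thick (x), 46 mm wide (y), 104 mm tall, 60 g. Origin: centre of its lower edge, z up. Its eye, 26 mm wide, spans 62 to 96 mm above that edge. Starts hung by the eye on the hook at y = 100 mm, lower edge 43 mm above the bench, 13 to 27 mm behind the upturned tip; raised 15 to 27 mm it comes off towards -x of the rack. May be absent
- tray: Carrying tray: black, loose, 90 mm (x) x 252 mm (y) x 40 mm high, about 1 kg, floor 6 mm thick. Origin: centre of its underside. Its long side (y) points roughly along the robot's reach. On its -x side a row of three square pockets for loggers, on its +x side a row of three narrow slots for cradles, all 34 mm deep
- pocket0 (a point): centre of the floor of logger pocket 0, 46 mm (x) by 58 mm (y); tray frame x = -14, y = -85, z = 6 mm; axes as the tray's. Holds one logger standing upright, either way round
- slot0 (a point): centre of the floor of cradle slot 0, 20 mm (x) by 58 mm (y); tray frame x = 27, y = -85, z = 6 mm; axes as the tray's. Holds one cradle standing on its lower edge, plate along y, either face forward
- pocket1 (a point): centre of the floor of logger pocket 1, 46 mm (x) by 58 mm (y); tray frame x = -14, y = 0, z = 6 mm; axes as the tray's. Holds one logger standing upright, either way round
- slot1 (a point): centre of the floor of cradle slot 1, 20 mm (x) by 58 mm (y); tray frame x = 27, y = 0, z = 6 mm; axes as the tray's. Holds one cradle standing on its lower edge, plate along y, either face forward
- pocket2 (a point): centre of the floor of logger pocket 2, 46 mm (x) by 58 mm (y); tray frame x = -14, y = 85, z = 6 mm; axes as the tray's. Holds one logger standing upright, either way round
- slot2 (a point): centre of the floor of cradle slot 2, 20 mm (x) by 58 mm (y); tray frame x = 27, y = 85, z = 6 mm; axes as the tray's. Holds one cradle standing on its lower edge, plate along y, either face forward
- brush: flat brush lying on the bench, 170 mm; to be left alone
- probe: steel dental probe lying on the bench, 150 mm; to be left alone
- scalpel: scalpel lying on the bench, 150 mm; to be left alone
- loupe: black loupe, 40 mm across, 34 mm tall; to be left alone
- jar: glass jar with brushes, 70 mm across, about 180 mm tall with the brushes; to be left alone
- weight: glass weight, 60 x 90 x 25 mm; to be left alone

How it is judged:
By the outcome, as a careful person would: the job done as asked, in the order asked, and still so for the second after the job is handed in, with the robot touching nothing.
Of logger0, logger1, logger2 only 2 to 3 are there at a start; the rules pass over those that are not, and their reading is None.
Of cradle0, cradle1, cradle2 only 2 to 3 are there at a start; the rules pass over those that are not, and their reading is None.
At some moment in a run one of tray may be knocked a few centimetres aside while the robot is not near it.
It also fails if it takes over 210 s, if anything falls off the work surface, if the arm or the gripper's body presses on something with over 40 N, if the wrist force passes 120 N, or if a joint passes its speed limit or range.

## Working session

There is one attempt and no reset: what is moved stays moved. The work goes in short steps, Python scripts to look and compute and a tool call to move; the robot and the scene stay as the last step left them, time stands still between calls to the robot, and variables do not carry over. Pictures are saved under pics/ and viewed, at most 14 in all, crops included, and the job is handed in when it is done.

Besides the shell and the picture viewer there is one more tool, called after "Call:" as a command line: name --pt "numbers of a row" for each row, then --argument value for the rest. jog_arm: Moves the arm, as the interface text tells. Shifts and turns lie within -1 to 1; 1 stands for 30 mm of shift or 0.08 rad of turn. Its arguments: {"type":"object","properties":{"motion":{"type":"array","items":{"type":"array","items":{"type":"number"}}},"newtons":{"type":"number"}},"required":["motion"]}

```bash
ls; mkdir -p pics
cat > h.py <<'E'
import numpy as np, cv2
from workcell import bot
def cam(n):
    f=bot.grab_frame(n); F=210/np.tan(np.radians(f['fovy'])/2)
    R=cv2.Rodrigues(np.array(f['rvec'],float))[0]; t=np.array(f['tvec'],float)
    return dict(im=np.array(f['pixels']),F=F,cx=f['cx'],cy=f['cy'],k=f['k1'],R=R,t=t)
def ray(c,u,v):
    d=np.array([(u-c['cx'])/c['F'],(v-c['cy'])/c['F']]); s=d.copy()
    for _ in range(20): s=d/(1+c['k']*(s@s))
    return -c['R'].T@c['t'], c['R'].T@np.array([s[0],s[1],1])
def onz(c,u,v,z):
    o,d=ray(c,u,v); return o+d*(z-o[2])/d[2]
def proj(c,P):
    q=c['R']@np.array(P,float)+c['t']; s=q[:2]/q[2]; s=s*(1+c['k']*(s@s)); return s*c['F']+[c['cx'],c['cy']]
def save(c,n): cv2.imwrite('pics/'+n,c['im'][:,:,::-1])
E
python3 - <<'E'
from h import *
s=bot.observe(); print({k:np.round(v,3) for k,v in s.items()})
for n in('top','side'):
    c=cam(n); save(c,n+'0.png'); print(n,c['F'],c['cx'],c['cy'],c['k'],-c['R'].T@c['t'],c['R'][2])
E
```

```text
pics
{'clock': np.float64(0.0), 'qpos': array([ 1.108,  0.522, -0.036,  1.6  ,  0.021,  1.021, -0.113]), 'qd': array([-0.   , -0.002, -0.001,  0.001, -0.001, -0.001,  0.001]), 'joint_efforts': array([ 0.0000e+00, -9.2711e+01,  1.9800e+00, -3.6995e+01,  1.8000e-02,
        8.0000e-03, -0.0000e+00]), 'position': array([ 0.239, -0.577,  0.231]), 'tool_rot': array([-3.141,  0.   ,  0.393]), 'force': array([ 0.486, -0.309,  0.204]), 'moment': array([ 0.024, -0.009,  0.08 ]), 'finger_force': np.float64(0.0), 'grip_width': np.float64(0.085)}
top 405.7262083317489 278.4572774718633 208.17936827899123 0.008801238021936301 [0.33019903 0.01483114 1.13553206] [ 0.21311758 -0.00739585 -0.97699857]
side 531.5506751919843 279.23475684487425 210.95586802009797 -0.03065013511674431 [0.50853206 0.84451132 0.96819205] [ 0.05845246 -0.67342092 -0.73694476]
```

View pics/top0.png

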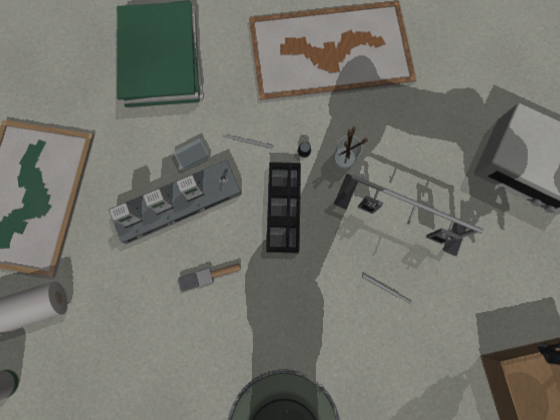

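View pics/side0.png

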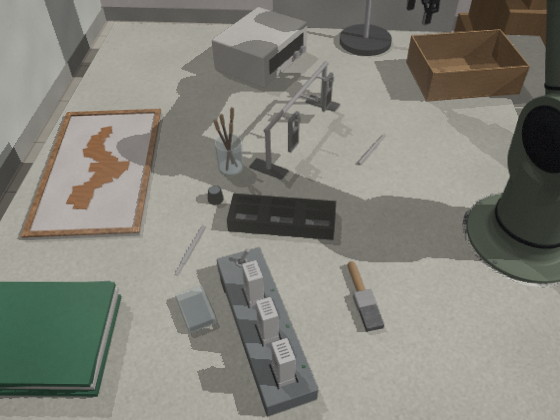

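The top view shows the station with three loggers at about (122,213), (155,200) and (188,187), with the switch near (223,178). The tray is at (285,207). The rack runs (345,180)–(480,230), with cradles at about (370,205) and (438,236); the middle hook is empty. I'll enlarge these areas to get the edges.

Run:
```python
from h import *
i=cv2.imread('pics/top0.png')
j=cv2.resize(i[145:260,100:310],None,fx=3.8,fy=3.8,interpolation=cv2.INTER_CUBIC); cv2.imwrite('pics/c1.png',j)
j=cv2.resize(i[145:265,325:490],None,fx=4.8,fy=4.8,interpolation=cv2.INTER_CUBIC); cv2.imwrite('pics/c2.png',j)
```

```text
(no output)
```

View pics/c1.png

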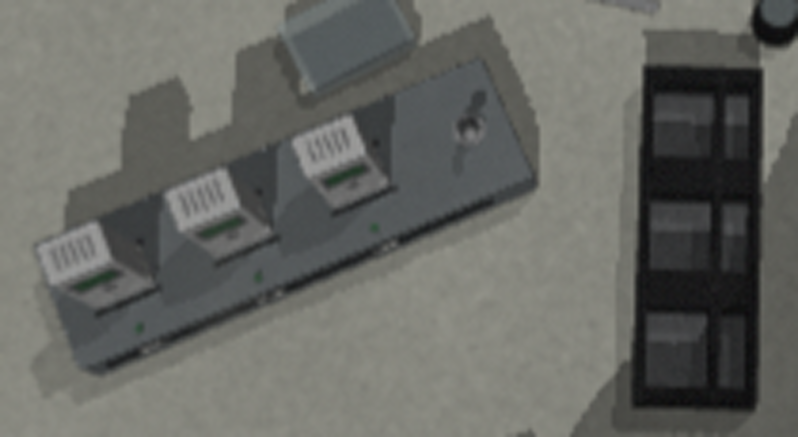

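View pics/c2.png

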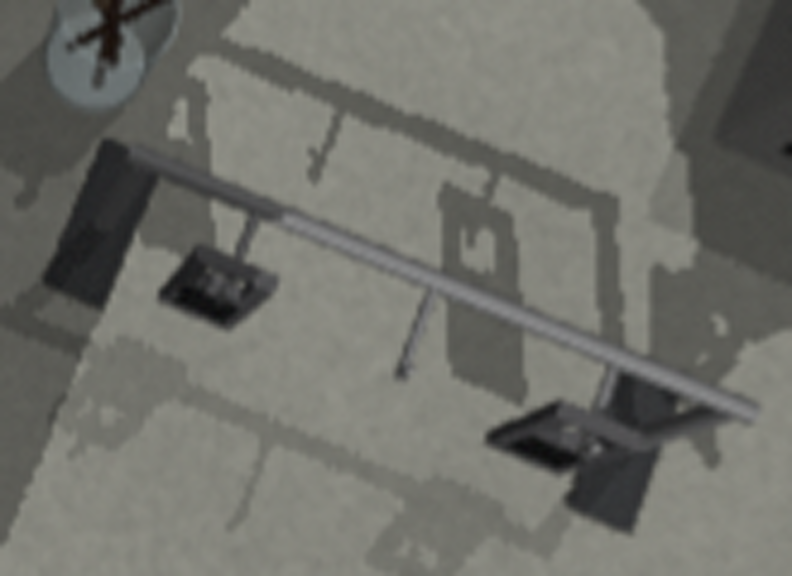

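```bash
cat >> h.py <<'E'
def T(p): return np.array(p[:2]),p[2]
def w(o,yaw,x,y): c,s=np.cos(yaw),np.sin(yaw); return np.array([o[0]+c*x-s*y,o[1]+s*x+c*y])
E
python3 - <<'E'
from h import *
c=cam('top')
def c1(p,z): return onz(c,p[0]/3.8+100,p[1]/3.8+145,z)[:2]
def c2(p,z): return onz(c,p[0]/4.8+325,p[1]/4.8+145,z)[:2]
np.set_printoptions(precision=4,suppress=True)
k=[c1(p,.05) for p in [(487,62),(537,182),(90,364)]]; print('chg',*k,np.linalg.norm(k[0]-k[1]),np.linalg.norm(k[1]-k[2]))
L=[c1(p,.138) for p in [(330,146),(204,197),(73,254)]]; print('log',*L,np.linalg.norm(L[0]-L[1]),np.linalg.norm(L[1]-L[2]))
d=L[2]-L[0]; print('yawL',np.arctan2(-d[0],d[1])); d=k[2]-k[1]; print('yawC',np.arctan2(-d[0],d[1]))
t=[c1(p,.04) for p in [(645,66),(762,70),(755,408),(632,405)]]; print('tray',*t,'ctr',sum(t)/4,[np.linalg.norm(t[i]-t[i-1]) for i in range(4)])
d=(t[0]+t[1]-t[2]-t[3]); print('tray long dir ang',np.arctan2(d[1],d[0]))
b=[c2(p,.14) for p in [(118,148),(757,412)]]; print('bar',*b,np.linalg.norm(b[0]-b[1])); d=b[0]-b[1]; print('yawR',np.arctan2(-d[0],d[1]))
print('midtip',c2((402,372),.152)); print('cr2 top', [c2(p,.147) for p in [(198,248),(278,276)]],'cr0',[c2(p,.147) for p in [(560,402),(655,440)]])
print('lever',c1((467,128),.084))
E
```

```text
chg [0.7029 0.1464] [0.6111 0.1087] [0.4813 0.4227] 0.09925443955495417 0.33979985535663754
log [0.6145 0.2399] [0.58   0.3221] [0.5421 0.4059] 0.08915613123055896 0.09202307973313675
yawL 0.41098282933656766
yawC 0.39199364997291497
tray [0.7022 0.0299] [ 0.6983 -0.0573] [ 0.4466 -0.0468] [0.4495 0.0406] ctr [ 0.5742 -0.0084] [np.float64(0.2529044597799548), np.float64(0.08726384711690122), np.float64(0.25200476247703624), np.float64(0.08742008092754665)]
tray long dir ang -0.04201158362073446
bar [ 0.6304 -0.1755] [ 0.4851 -0.4991] 0.3547344355438678
yawR -0.42177293417300926
midtip [ 0.5057 -0.3133]
cr2 top [array([ 0.5734, -0.2134]), array([ 0.558 , -0.2543])] cr0 [array([ 0.4902, -0.395 ]), array([ 0.47  , -0.4417])]
lever [0.6422 0.1556]
```

```bash
cat >> h.py <<'E'
ST=(np.array([.592,.2897]),.405); TR=(np.array([.5742,-.0084]),-1.613); RK=(np.array([.5577,-.3373]),-.42)
def go(x,y,yaw,z=None):
    s=bot.observe(); p=np.array(s['position']); q=s['tool_rot'][2]; d=np.array([x,y])-p[:2]
    t=(yaw-q+np.pi)%(2*np.pi)-np.pi
    a=np.array([d@[np.cos(yaw),np.sin(yaw)],d@[np.sin(yaw),-np.cos(yaw)]])*1e3
    print('turn units %.2f'%(t/.08),' then shift mm x %.1f y %.1f'%tuple(a),' units %.2f %.2f'%tuple(a/30), 'z %.1f mm %.2f u'%((p[2]-z)*1e3,(p[2]-z)/.03) if z else '', 'q7 %.2f'%s['qpos'][6])
E
python3 - <<'E'
from h import *
c=cam('side'); i=c['im'][:,:,::-1].copy(); i=cv2.resize(i,None,fx=3,fy=3,interpolation=cv2.INTER_CUBIC)
def dot(P,col):
    p=proj(c,P); cv2.circle(i,tuple(int(round(v*3+1)) for v in p),3,col,-1)
for y in(-55,35,125):
    for dx in(-15,15):
        for dy in(-22,22): dot([*w(*ST,dx/1e3,(y+dy)/1e3),.138],(0,0,255))
for dx in(-50,50):
    for dy in(-175,175): dot([*w(*ST,dx/1e3,dy/1e3),.05],(0,255,0))
dot([*w(*ST,-.015,-.145),.084],(255,0,255))
for dx in(-45,45):
    for dy in(-126,126): dot([*w(*TR,dx/1e3,dy/1e3),.04],(0,255,0))
for y in(-.1,0,.1): dot([*w(*RK,-.055,y),.153],(0,0,255)); dot([*w(*RK,0,y),.142],(0,255,0))
cv2.imwrite('pics/o1.png',i[550:1250,600:1010]) ; cv2.imwrite('pics/o2.png',i[150:570,600:1080])
j=np.zeros((600,800,3),np.uint8); a=cv2.resize(i[570:1250,600:1030],(379,600)); b=cv2.resize(i[150:570,620:1040],(420,420)); j[:600,:379]=a; j[:420,380:800]=b; cv2.imwrite('pics/o3.png',j)
go(*w(*ST,-.05,-.145),.405+np.pi/2,.16)
E
```

```text
turn units 19.79  then shift mm x 512.8 y 615.9  units 17.09 20.53 z 70.9 mm 2.36 u q7 -0.11
```

View pics/o3.png

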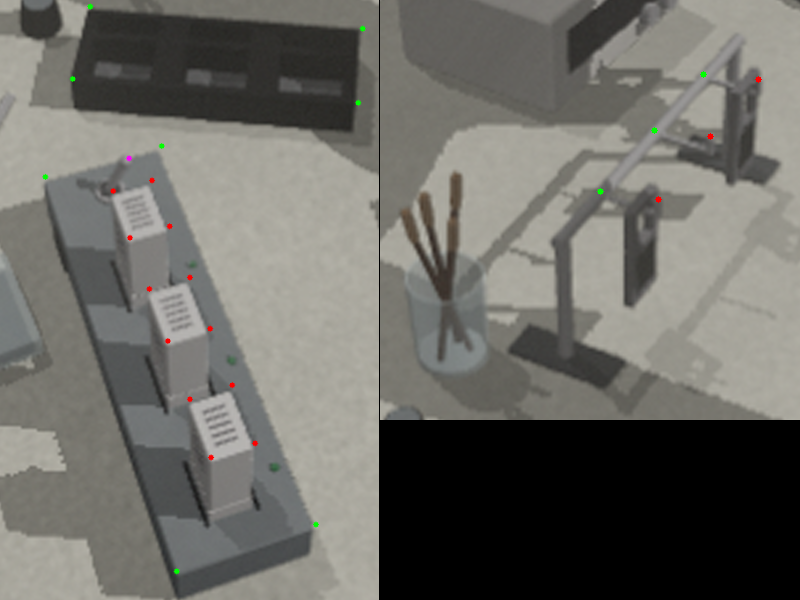

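Overlaid on the side view, the predicted logger tops, lever tip (129,157) and hook tips match to within 2–3 mm. Three loggers are present, with cradles on the +100 and -100 hooks. Next I'll move to the switch.

Call:
jog_arm --pt "0 0 0 1 0" --pt "0 0 0 1 0" --pt "0 0 0 1 0" --pt "0 0 0 1 0" --pt "0 0 0 1 0" --pt "0 0 0 1 0" --pt "0 0 0 1 0" --pt "0 0 0 1 0" --pt "0 0 0 1 0" --pt "0 0 0 1 0" --pt "0 0 0 1 0" --pt "0 0 0 1 0" --newtons 20

```text
clock: 1.4
position: [0.2392, -0.5773, 0.2311]
tool_rot: [-3.141, 0.0, -0.57]
force: [0.6, -0.2, -0.9]
grip_width: 0.0001
finger_force: 0.0
```

Call:
jog_arm --pt "0 0 0 1 0" --pt "0 0 0 1 0" --pt "0 0 0 1 0" --pt "0 0 0 1 0" --pt "0 0 0 1 0" --pt "0 0 0 1 0" --pt "0 0 0 1 0" --pt "0 0 0 0.8 0" --pt "0 0 0 0 0"

```text
clock: 2.3
position: [0.2393, -0.5773, 0.2311]
tool_rot: [3.141, 0.0, -1.192]
force: [0.4, -0.4, 1.0]
grip_width: -0.0002
finger_force: 0.0
```

Call:
jog_arm --pt "0.8 0.96 0 0 0" --pt "0.8 0.96 0 0 0" --pt "0.8 0.96 0 0 0" --pt "0.8 0.96 0 0 0" --pt "0.8 0.96 0 0 0" --pt "0.8 0.96 0 0 0" --pt "0.8 0.96 0 0 0" --pt "0.8 0.96 0 0 0" --pt "0.8 0.96 0 0 0" --pt "0.8 0.96 0 0 0" --pt "0.8 0.96 0 0 0" --pt "0 0 0 0 0"

```text
clock: 3.5
position: [0.055, -0.9125, 0.2287]
tool_rot: [3.141, -0.004, -1.199]
force: [-1.4, 0.5, -0.7]
grip_width: -0.0002
finger_force: 0.0
```

Run:
```python
from h import *
go(*w(*ST,-.05,-.145),.405+np.pi/2,.16); print(bot.observe()['position'])
```

```text
turn units -38.85  then shift mm x 748.3 y 917.2  units 24.94 30.57 z 68.7 mm 2.29 u q7 -1.26
[ 0.05499666 -0.91245288  0.22873431]
```

Positive turn reduces yaw, so I'll turn back the other way and fix the helper's sign.

Call:
jog_arm --pt "-0.8 -0.96 0 0 0" --pt "-0.8 -0.96 0 0 0" --pt "-0.8 -0.96 0 0 0" --pt "-0.8 -0.96 0 0 0" --pt "-0.8 -0.96 0 0 0" --pt "-0.8 -0.96 0 0 0" --pt "-0.8 -0.96 0 0 0" --pt "-0.8 -0.96 0 0 0" --pt "-0.8 -0.96 0 0 0" --pt "-0.8 -0.96 0 0 0" --pt "-0.8 -0.96 0 0 0" --pt "0 0 0 0 0"

```text
clock: 4.7
position: [0.248, -0.5754, 0.232]
tool_rot: [-3.139, -0.006, -1.192]
force: [-0.3, -1.2, -0.3]
grip_width: 0.0001
finger_force: 0.0
```

Call:
jog_arm --pt "0 0 0 -1 0" --pt "0 0 0 -1 0" --pt "0 0 0 -1 0" --pt "0 0 0 -1 0" --pt "0 0 0 -1 0" --pt "0 0 0 -1 0" --pt "0 0 0 -1 0" --pt "0 0 0 -1 0" --pt "0 0 0 -1 0" --pt "0 0 0 -1 0" --pt "0 0 0 -1 0" --pt "0 0 0 -1 0"

```text
clock: 5.9
position: [0.2442, -0.5795, 0.232]
tool_rot: [3.136, -0.004, -0.234]
force: [-0.5, 1.0, 0.4]
grip_width: -0.0001
finger_force: 0.0
```

Call:
jog_arm --pt "0 0 0 -1 0" --pt "0 0 0 -1 0" --pt "0 0 0 -1 0" --pt "0 0 0 -1 0" --pt "0 0 0 -1 0" --pt "0 0 0 -1 0" --pt "0 0 0 -1 0" --pt "0 0 0 -1 0" --pt "0 0 0 -1 0" --pt "0 0 0 -1 0" --pt "0 0 0 -1 0" --pt "0 0 0 -1 0"

```text
clock: 7.1
position: [0.2443, -0.5795, 0.232]
tool_rot: [3.135, 0.003, 0.726]
force: [-1.3, 0.6, -0.6]
grip_width: 0.0001
finger_force: 0.0
```

Call:
jog_arm --pt "0 0 0 -1 0" --pt "0 0 0 -1 0" --pt "0 0 0 -1 0" --pt "0 0 0 -1 0" --pt "0 0 0 -1 0" --pt "0 0 0 -1 0" --pt "0 0 0 -1 0" --pt "0 0 0 -1 0" --pt "0 0 0 -1 0" --pt "0 0 0 -1 0" --pt "0 0 0 -1 0" --pt "0 0 0 -1 0"

```text
clock: 8.3
position: [0.2443, -0.5796, 0.232]
tool_rot: [3.141, 0.007, 1.686]
force: [-0.3, 0.2, 1.1]
grip_width: 0.0
finger_force: 0.0
```

Call:
jog_arm --pt "0 0 0 -1 0" --pt "0 0 0 -1 0" --pt "0 0 0 -1 0" --pt "0 0 0 -0.6 0" --pt "0 0 0 0 0"

```text
clock: 8.8
position: [0.2443, -0.5797, 0.232]
tool_rot: [-3.141, 0.007, 1.971]
force: [0.1, -0.7, 0.7]
grip_width: -0.0003
finger_force: 0.0
```

```bash
sed -i "s|%(t/.08)|%(-t/.08)|" h.py
python3 - <<'E'
from h import *
go(*w(*ST,-.05,-.145),.405+np.pi/2,.16); s=bot.observe();print(s['position'],s['tool_rot'])
E
```

```text
turn units -0.06  then shift mm x 517.1 y 612.2  units 17.24 20.41 z 72.0 mm 2.40 u q7 1.30
[ 0.24426786 -0.57969878  0.23199998] [-3.14058952  0.00721421  1.97124941]
```

Call:
jog_arm --pt "0.78 0.93 0 0 0" --pt "0.78 0.93 0 0 0" --pt "0.78 0.93 0 0 0" --pt "0.78 0.93 0 0 0" --pt "0.78 0.93 0 0 0" --pt "0.78 0.93 0 0 0" --pt "0.78 0.93 0 0 0" --pt "0.78 0.93 0 0 0" --pt "0.78 0.93 0 0 0" --pt "0.78 0.93 0 0 0" --pt "0.78 0.93 0 0 0"

```text
clock: 9.9
position: [0.428, -0.2227, 0.2301]
tool_rot: [-3.141, 0.008, 1.968]
force: [0.1, -0.6, -0.5]
grip_width: -0.0001
finger_force: 0.0
```

Call:
jog_arm --pt "0.78 0.93 0 0 0" --pt "0.78 0.93 0 0 0" --pt "0.78 0.93 0 0 0" --pt "0.78 0.93 0 0 0" --pt "0.78 0.93 0 0 0" --pt "0.78 0.93 0 0 0" --pt "0.78 0.93 0 0 0" --pt "0.78 0.93 0 0 0" --pt "0.78 0.93 0 0 0" --pt "0.78 0.9 0 0 0" --pt "0.78 0.5 0 0 0" --pt "0 0 0 0 0"

```text
clock: 11.1
position: [0.5981, 0.131, 0.2279]
tool_rot: [3.141, 0.005, 1.973]
force: [0.0, 0.3, 0.1]
grip_width: 0.0001
finger_force: 0.0
```

Run:
```python
from h import *
go(*w(*ST,-.05,-.145),.405+np.pi/2,.072); s=bot.observe();print(s['position'],s['tool_rot'],s['qpos'])
```

```text
turn units -0.04  then shift mm x 3.3 y 7.0  units 0.11 0.23 z 155.9 mm 5.20 u q7 -0.18
[0.5980743  0.1309847  0.22791084] [3.14124005 0.00533598 1.97293975] [ 0.05563611  0.5515098  -0.54861258  1.61993292  0.32457978  1.06119593
 -0.18482031]
```

Call:
jog_arm --pt "0.1 0 1 0 0" --pt "0 0 1 0 0" --pt "0 0 1 0 0" --pt "0 0 1 0 0" --pt "0 0 0.8 0 0" --pt "0 0 0.4 0 0" --pt "0 0 0 0 0"

```text
clock: 11.8
position: [0.5971, 0.1276, 0.0711]
tool_rot: [-3.139, 0.007, 1.968]
force: [1.1, 0.6, -0.9]
grip_width: 0.0
finger_force: 0.0
```

Call:
jog_arm --pt "0 0.2 0 0 0" --pt "0 0.2 0 0 0" --pt "0 0.2 0 0 0" --pt "0 0.2 0 0 0" --pt "0 0.2 0 0 0" --pt "0 0 0 0 0"

```text
clock: 12.4
position: [0.6263, 0.1401, 0.0721]
tool_rot: [3.141, 0.007, 1.968]
force: [0.6, 0.6, -1.0]
grip_width: 0.0
finger_force: 0.0
```

Call:
jog_arm --pt "0 0.1 0 0 0" --pt "0 0.1 0 0 0" --pt "0 0.1 0 0 0" --pt "0 0 0 0 0"

```text
clock: 12.8
position: [0.6343, 0.1429, 0.072]
tool_rot: [-3.141, 0.007, 1.967]
force: [0.1, -3.7, -0.2]
grip_width: 0.0
finger_force: 1.4
```

Run:
```python
from h import *
s=bot.observe();print(s['position'],s['force'], (s['position'][:2]-ST[0])@[np.cos(.405),np.sin(.405)])
c=cam('top'); cv2.imwrite('pics/t1.png',cv2.resize(c['im'][130:260,100:260,::-1],None,fx=3,fy=3))
c=cam('side'); cv2.imwrite('pics/s1.png',cv2.resize(c['im'][220:300,190:310,::-1],None,fx=4,fy=4))
a=cv2.imread('pics/t1.png');b=cv2.imread('pics/s1.png'); j=np.zeros((600,800,3),np.uint8); j[:390,:480]=a; j[280:600,320:800]=0; j[390:600,:480]=0
b=cv2.resize(b,(315,210)); j[390:600,:315]=b; cv2.imwrite('pics/v1.png',j)
```

```text
[0.63430859 0.14289801 0.07199804] [ 0.10412316 -3.69118541 -0.1510539 ] -0.018956808810864846
```

View pics/v1.png

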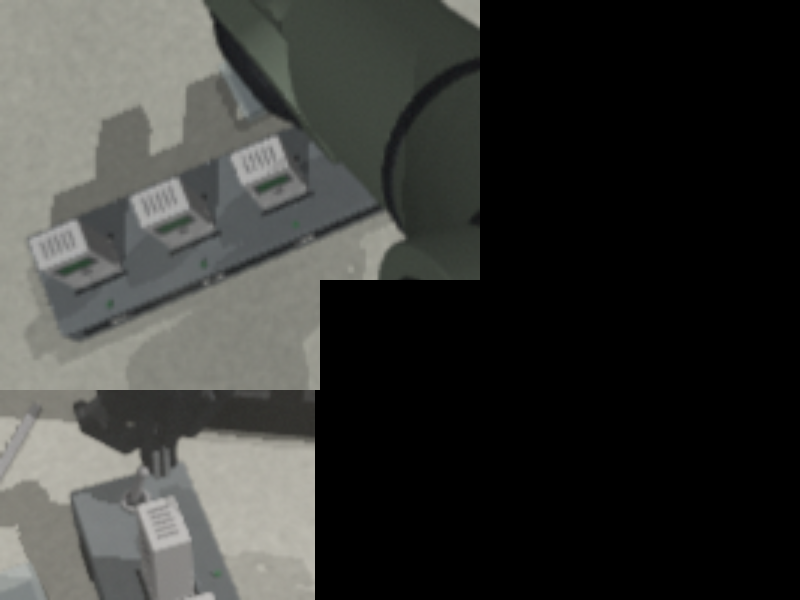

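The lever is touching the finger's edge: the push carries a sideways component. I'll back off, shift about 7 mm toward station +y, and push again.

Call:
jog_arm --pt "0 -0.5 0 0 0" --pt "0.25 0 0 0 0" --pt "0 0 0 0 0"

```text
clock: 13.2
position: [0.6169, 0.1458, 0.0722]
tool_rot: [3.141, 0.006, 1.969]
force: [0.4, 0.1, -0.5]
grip_width: -0.0
finger_force: 0.0
```

Call:
jog_arm --pt "0 0.25 0 0 0" --pt "0 0.2 0 0 0" --pt "0 0.1 0 0 0" --pt "0 0.1 0 0 0" --pt "0 0.1 0 0 0" --pt "0 0 0 0 0"

```text
clock: 13.8
position: [0.6382, 0.1531, 0.0719]
tool_rot: [-3.141, 0.007, 1.968]
force: [-0.2, -0.2, -0.1]
grip_width: -0.0004
finger_force: 0.0
```

```bash
cat >> h.py <<'E'
def loc(fr=ST):
    s=bot.observe(); d=np.array(s['position'][:2])-fr[0]; c,q=np.cos(fr[1]),np.sin(fr[1]); f=s['force']
    print('local mm %.1f %.1f z %.1f yaw %.3f'%((d@[c,q])*1e3,(d@[-q,c])*1e3,s['position'][2]*1e3,s['tool_rot'][2]),'F local %.1f %.1f %.1f'%(f[0]*c+f[1]*q,-f[0]*q+f[1]*c,f[2]),'grip %.4f %.1f t %.1f'%(s['grip_width'],s['finger_force'],s['clock']))
E
python3 -c "
from h import *
loc()"
```

```text
local mm -11.3 -143.7 z 71.9 yaw 1.968 F local -0.3 -0.1 -0.1 grip -0.0004 0.0 t 13.8
```

Call:
jog_arm --pt "0 0.1 0 0 0" --pt "0 0.1 0 0 0" --pt "0 0 0 0 0"

```text
clock: 14.1
position: [0.6437, 0.1554, 0.0718]
tool_rot: [-3.141, 0.007, 1.968]
force: [-0.3, -0.1, -0.7]
grip_width: 0.0
finger_force: 0.2
```

Call:
jog_arm --pt "0 0.1 0 0 0" --pt "0 0.1 0 0 0" --pt "0 0 0 0 0"

```text
clock: 14.4
position: [0.6493, 0.1577, 0.0718]
tool_rot: [-3.141, 0.007, 1.968]
force: [-0.0, -0.2, -1.1]
grip_width: -0.0
finger_force: 0.2
```

Run:
```python
from h import *
loc()
c=cam('side'); cv2.imwrite('pics/s2.png',cv2.resize(c['im'][225:305,195:295,::-1],None,fx=6,fy=6))
```

```text
local mm 0.7 -143.9 z 71.8 yaw 1.968 F local -0.1 -0.2 -1.1 grip -0.0000 0.2 t 14.4
```

View pics/s2.png

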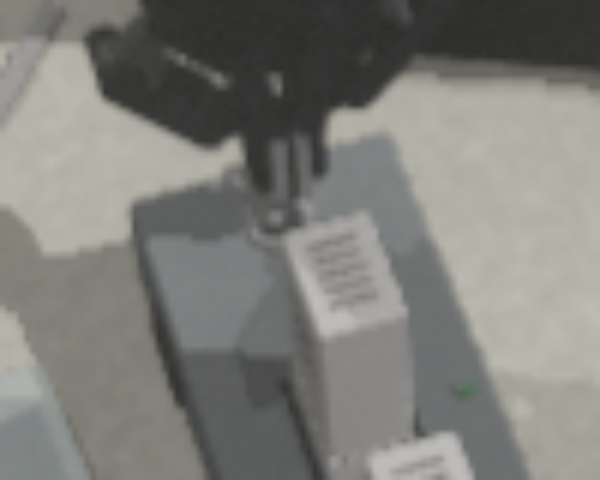

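The lever is now on the far side of the fingers, its tip near (238,180), leaning away. I'll push on gently until it meets the stop.

Call:
jog_arm --pt "0 0.1 0 0 0" --pt "0 0.1 0 0 0" --pt "0 0 0 0 0"

```text
clock: 14.75
position: [0.6534, 0.1593, 0.0718]
tool_rot: [-3.138, 0.007, 1.968]
force: [-13.1, -5.0, 8.2]
grip_width: 0.0003
finger_force: 8.1
```

Call:
jog_arm --pt "0 0 -0.7 0 0" --pt "0 0 -1 0 0" --pt "0 0 -1 0 0" --pt "0 0 -1 0 0.6" --pt "1 -0.1 0 0 0.6" --pt "1 0 0 0 0.6" --pt "1 -0.1 0 0 0.6" --pt "0 0 0 0 0.6"

```text
clock: 15.55
position: [0.6118, 0.2461, 0.1829]
tool_rot: [3.141, 0.004, 1.973]
force: [0.3, 0.1, 0.4]
grip_width: 0.0512
finger_force: 0.0
```

Run:
```python
from h import *
loc()
c=cam('side'); a=cv2.resize(c['im'][225:345,195:295,::-1],None,fx=5,fy=5)
c=cam('top'); b=cv2.resize(c['im'][150:250,100:160,::-1],None,fx=5,fy=5); j=np.zeros((600,800,3),np.uint8); j[:,:500]=a; j[:500,500:]=b; cv2.imwrite('pics/v2.png',j)
go(*w(*ST,0,-.055),.405+np.pi/2,.091)
```

```text
local mm 1.1 -47.8 z 182.9 yaw 1.973 F local 0.3 -0.0 0.4 grip 0.0512 0.0 t 15.6
turn units -0.09  then shift mm x -2.4 y -1.4  units -0.08 -0.05 z 91.5 mm 3.05 u q7 -0.36
```

View pics/v2.png

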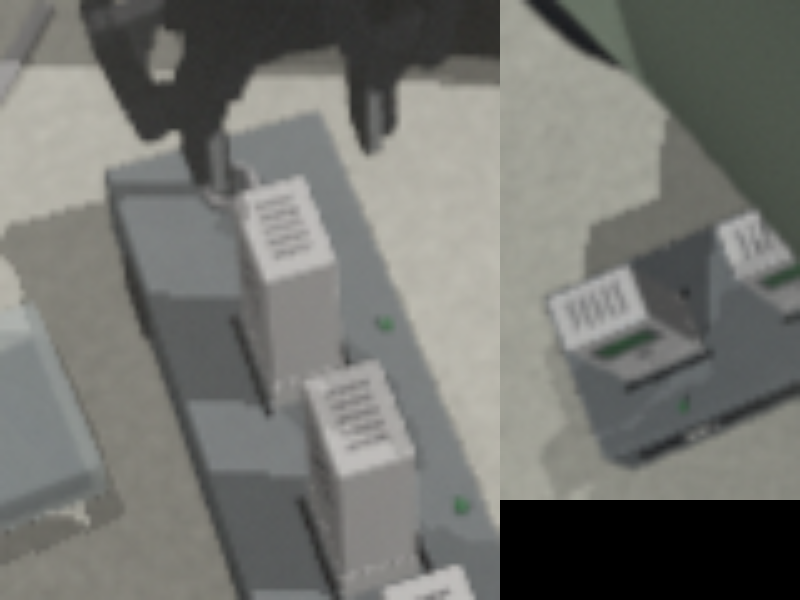

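The stop was reached: 14 N, tilted the way a lever leaning away should press. I'll recheck the logger positions in case the station slid.

Run:
```python
from h import *
c=cam('side'); t=cam('top')
for n,p in(('l0',onz(c,252.2,270.2,.138)),('l1',onz(c,266.4,307.6,.138)),('l2top',onz(t,119.5,211.4,.138))):
    d=p[:2]-ST[0]; q=ST[1]; print(n,p,'local',d@[np.cos(q),np.sin(q)],d@[-np.sin(q),np.cos(q)])
```

```text
l0 [0.61455561 0.24365041 0.138     ] local 0.0025865100138092755 -0.051211624516080356
l1 [0.5795642  0.32523337 0.138     ] local 0.0025710395604966823 0.03755874824788907
l2top [0.54320898 0.40530046 0.138     ] local 0.0007048086186678559 0.12547323929558737
```

Call:
jog_arm --pt "-0.15 0 0 0 0.6" --pt "0 0 1 0 0.6" --pt "0 0 1 0 0.6" --pt "0 0 0.8 0 0.6" --pt "0 0 0.4 0 0.6" --pt "0 0 0 0 0.6"

```text
clock: 16.35
position: [0.6156, 0.2356, 0.085]
tool_rot: [-3.139, 0.007, 1.967]
force: [-0.2, -0.2, 0.7]
grip_width: 0.0513
finger_force: 0.0
```

Call:
jog_arm --pt "0 0 0 0 0.4" --pt "0 0 0 0 0.3" --pt "0 0 0 0 0.2" --pt "0 0 0 0 0.1" --pt "0 0 0 0 0" --pt "0 0 0 0 0" --newtons 30

```text
clock: 16.95
position: [0.6177, 0.2371, 0.0884]
tool_rot: [3.137, 0.007, 1.967]
force: [6.6, 1.0, -1.0]
grip_width: 0.0293
finger_force: 32.8
```

```bash
python3 -c "
from h import *
loc()"
```

```text
local mm 2.9 -58.5 z 88.4 yaw 1.967 F local 6.5 -1.7 -1.0 grip 0.0293 32.8 t 16.9
```

Call:
jog_arm --pt "0 0.07 0 0 0" --pt "0.1 0 -0.02 0 0" --pt "0.1 0 -0.02 0 0" --pt "0 0 0 0 0"

```text
clock: 17.35
position: [0.6169, 0.2403, 0.089]
tool_rot: [3.141, 0.011, 1.966]
force: [2.5, -12.3, 5.3]
grip_width: 0.0294
finger_force: 33.2
```

Call:
jog_arm --pt "0.1 0 -0.03 0 0" --pt "0 0 0 0 0"

```text
clock: 17.55
position: [0.6158, 0.2431, 0.0898]
tool_rot: [3.141, 0.011, 1.966]
force: [3.0, -11.6, 4.1]
grip_width: 0.0299
finger_force: 33.0
```

```bash
python3 -c "
from h import *
loc()"
```

```text
local mm 3.5 -52.2 z 89.8 yaw 1.966 F local -1.8 -11.8 4.1 grip 0.0299 33.0 t 17.6
```

```bash
cat >> h.py <<'E'
def track(n='side',pts={'stn end':(290,388),'l2':(284,352),'l1':(266,308),'l0':(252,271)},ref='pics/side0.png',r=11):
    c=cam(n); a=cv2.imread(ref); b=c['im'][:,:,::-1].copy()
    for k,(u,v) in pts.items():
        t=a[v-r:v+r,u-r:u+r]; S=b[v-r-14:v+r+14,u-r-14:u+r+14]
        m=cv2.matchTemplate(cv2.resize(S,None,fx=4,fy=4,interpolation=3),cv2.resize(t,None,fx=4,fy=4,interpolation=3),cv2.TM_CCOEFF_NORMED); _,s,_,l=cv2.minMaxLoc(m)
        print(k,'dpx',l[0]/4-14,l[1]/4-14,'score %.2f'%s)
E
python3 -c "
from h import *
track()"
```

```text
stn end dpx 0.0 0.0 score 0.97
l2 dpx 0.0 0.0 score 0.97
l1 dpx 0.0 0.0 score 0.94
l0 dpx 4.0 10.0 score 0.69
```

Call:
jog_arm --pt "0.07 0 -0.03 0 0" --pt "0 0 0 0 0"

```text
clock: 17.8
position: [0.6142, 0.2458, 0.09]
tool_rot: [-3.141, 0.009, 1.967]
force: [2.6, -6.6, -4.4]
grip_width: 0.0297
finger_force: 32.2
```

Call:
jog_arm --pt "-0.1 0 -0.01 0 0" --pt "-0.1 0 -0.01 0 0" --pt "-0.1 0 -0.01 0 0" --pt "0 0 0 0 0"

```text
clock: 18.2
position: [0.6166, 0.239, 0.0901]
tool_rot: [-3.14, 0.007, 1.968]
force: [-1.9, 0.8, -14.7]
grip_width: 0.0295
finger_force: 31.2
```

Call:
jog_arm --pt "-0.1 0 -0.01 0 0" --pt "-0.1 0 -0.01 0 0" --pt "-0.07 0 -0.01 0 0" --pt "0 0 0 0 0"

```text
clock: 18.6
position: [0.6204, 0.231, 0.0911]
tool_rot: [-3.141, 0.008, 1.967]
force: [0.0, -1.2, -15.7]
grip_width: 0.0294
finger_force: 31.2
```

```bash
python3 -c "
from h import *
loc();track()"
```

```text
local mm 2.9 -65.2 z 91.1 yaw 1.967 F local -0.5 -1.1 -15.7 grip 0.0294 31.2 t 18.6
stn end dpx -3.0 -7.0 score 0.96
l2 dpx -3.0 -7.0 score 0.91
l1 dpx -2.0 -6.0 score 0.95
l0 dpx 2.0 5.0 score 0.69
```

Call:
jog_arm --pt "0 0 0.08 0 0" --pt "0 0 0 0 0" --pt "0 0 0 0 0"

```text
clock: 18.95
position: [0.6208, 0.231, 0.0899]
tool_rot: [3.141, 0.008, 1.967]
force: [-3.0, -5.9, 2.0]
grip_width: 0.0298
finger_force: 33.4
```

```bash
python3 -c "
from h import *
loc();track()"
```

```text
local mm 3.3 -65.3 z 89.9 yaw 1.967 F local -5.1 -4.2 2.0 grip 0.0298 33.4 t 18.9
stn end dpx -3.0 -7.0 score 0.96
l2 dpx -3.0 -7.0 score 0.96
l1 dpx -2.0 -6.0 score 0.96
l0 dpx 2.0 5.0 score 0.68
```

Call:
jog_arm --pt "0 0 0 0 0.45" --pt "0 0 0 0 0.45" --pt "0 -0.03 -0.4 0 0.45" --pt "0 0 -0.3 0 0.45" --pt "0 0 0 0 0.45" --newtons 20

```text
clock: 19.5
position: [0.6202, 0.2322, 0.112]
tool_rot: [3.139, 0.007, 1.968]
force: [-0.7, -0.6, -0.0]
grip_width: 0.0386
finger_force: 0.0
```

Run:
```python
from h import *
loc();track()
c=cam('side'); cv2.imwrite('pics/s3.png',cv2.resize(c['im'][225:345,185:295,::-1],None,fx=5,fy=5,interpolation=3))
print(onz(c,284-3,352-7,.138)-onz(c,284,352,.138))
```

```text
local mm 3.3 -64.0 z 112.0 yaw 1.968 F local -0.9 -0.2 -0.0 grip 0.0386 0.0 t 19.5
stn end dpx -3.0 -7.0 score 0.96
l2 dpx -3.0 -7.0 score 0.96
l1 dpx -2.0 -6.0 score 0.94
l0 dpx 0.0 -2.0 score 0.78
[ 0.00608401 -0.01282123  0.        ]
```

View pics/s3.png

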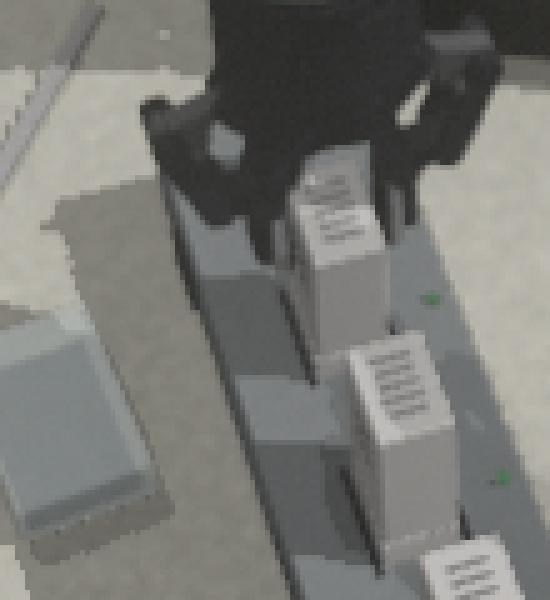

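The side view shows logger0, top at (340,215), still tilted toward station +y. The station has slid about 14 mm along -y but is intact. I'll grip higher and softer, then rock back watching Fz.

Call:
jog_arm --pt "0.15 -0.02 0 0 0.3" --pt "0 0 0 0 0" --pt "0 0 0 0 0" --pt "0 0 0 0 0" --pt "0 0 0 0 0" --newtons 20

```text
clock: 20.1
position: [0.6179, 0.2353, 0.11]
tool_rot: [3.14, 0.008, 1.967]
force: [4.9, -3.0, 4.2]
grip_width: 0.0301
finger_force: 19.9
```

Call:
jog_arm --pt "-0.1 0 0 0 0" --pt "0 0 0 0 0"

```text
clock: 20.3
position: [0.6184, 0.234, 0.11]
tool_rot: [3.14, 0.005, 1.968]
force: [2.7, 3.8, 1.8]
grip_width: 0.0298
finger_force: 19.9
```

Call:
jog_arm --pt "-0.1 0 0 0 0" --pt "0 0 0 0 0"

```text
clock: 20.5
position: [0.6194, 0.2318, 0.1099]
tool_rot: [3.14, 0.005, 1.969]
force: [2.4, 6.6, 0.8]
grip_width: 0.0296
finger_force: 19.8
```

```bash
sed -i 's/^ST=(np.array(\[.592,.2897\])/ST=(np.array([.598,.277])/' h.py
cat >> h.py <<'E'
SB=dict(end=(287,381),l2=(281,345),l1=(264,302))
E
python3 -c "
from h import *
loc();track()"
```

```text
local mm 1.9 -50.0 z 109.9 yaw 1.969 F local 4.8 5.1 0.8 grip 0.0296 19.8 t 20.5
stn end dpx -3.0 -7.0 score 0.97
l2 dpx -3.0 -7.0 score 0.95
l1 dpx -2.0 -6.0 score 0.95
l0 dpx 1.0 -1.0 score 0.72
```

Call:
jog_arm --pt "-0.1 0.03 0 0 0" --pt "-0.1 0 0 0 0" --pt "0 0 0 0 0"

```text
clock: 20.85
position: [0.6222, 0.2264, 0.1097]
tool_rot: [3.141, 0.005, 1.969]
force: [0.9, 6.7, 0.5]
grip_width: 0.0298
finger_force: 20.0
```

Call:
jog_arm --pt "-0.1 0 0 0 0" --pt "-0.1 0 0 0 0" --pt "0 0 0 0 0"

```text
clock: 21.15
position: [0.6244, 0.2209, 0.1096]
tool_rot: [3.142, 0.005, 1.969]
force: [1.1, 5.6, -2.0]
grip_width: 0.0297
finger_force: 20.3
```

```bash
python3 -c "
from h import *
loc();track()"
```

```text
local mm 2.1 -62.0 z 109.6 yaw 1.969 F local 3.2 4.7 -2.0 grip 0.0297 20.3 t 21.1
stn end dpx -3.0 -7.0 score 0.96
l2 dpx -3.0 -7.0 score 0.96
l1 dpx -2.0 -6.0 score 0.94
l0 dpx -1.0 -5.0 score 0.71
```

Call:
jog_arm --pt "0.1 0 -0.01 0 0" --pt "0.1 0 -0.01 0 0" --pt "0.1 0 -0.01 0 0" --pt "0 0 0 0 0"

```text
clock: 21.6
position: [0.6217, 0.2269, 0.1104]
tool_rot: [-3.141, 0.008, 1.967]
force: [6.4, -3.4, -2.6]
grip_width: 0.0297
finger_force: 20.5
```

Call:
jog_arm --pt "0.1 0 -0.01 0 0" --pt "0.1 0 -0.01 0 0" --pt "0.1 0 -0.01 0 0" --pt "0 0 0 0 0"

```text
clock: 22.0
position: [0.6182, 0.2351, 0.1111]
tool_rot: [-3.141, 0.008, 1.967]
force: [4.9, -3.3, -3.9]
grip_width: 0.0298
finger_force: 20.6
```

```bash
python3 -c "
from h import *
loc();track()"
```

```text
local mm 2.0 -46.5 z 111.1 yaw 1.967 F local 3.2 -4.9 -3.9 grip 0.0298 20.6 t 22.0
stn end dpx -3.0 -7.0 score 0.96
l2 dpx -3.0 -7.0 score 0.95
l1 dpx -2.0 -6.0 score 0.94
l0 dpx 1.0 0.0 score 0.74
```

Call:
jog_arm --pt "-0.1 0.01 -0.01 0 0" --pt "-0.1 0 -0.01 0 0" --pt "-0.1 0 -0.01 0 0" --pt "-0.1 0 -0.01 0 0" --pt "-0.1 0 -0.01 0 0" --pt "-0.1 0 -0.01 0 0" --pt "0 0 0 0 0"

```text
clock: 22.75
position: [0.6243, 0.2206, 0.1129]
tool_rot: [-3.141, 0.005, 1.969]
force: [1.5, 6.5, -4.9]
grip_width: 0.0295
finger_force: 20.7
```

Call:
jog_arm --pt "0.1 0 -0.01 0 0" --pt "0.1 0 -0.01 0 0" --pt "0.1 0 -0.01 0 0" --pt "0.1 0 -0.01 0 0" --pt "0.1 0 -0.01 0 0" --pt "0.1 0 -0.01 0 0" --pt "0 0 0 0 0"

```text
clock: 23.45
position: [0.6182, 0.2351, 0.1148]
tool_rot: [-3.141, 0.008, 1.967]
force: [4.7, -2.8, -3.6]
grip_width: 0.0296
finger_force: 20.7
```

Call:
jog_arm --pt "-0.1 0 -0.01 0 0" --pt "-0.1 0 -0.01 0 0" --pt "-0.1 0 -0.01 0 0" --pt "-0.1 0 -0.01 0 0" --pt "-0.1 0 -0.01 0 0" --pt "-0.1 0 -0.01 0 0" --pt "0 0 0 0 0"

```text
clock: 24.15
position: [0.6244, 0.2205, 0.1168]
tool_rot: [-3.141, 0.005, 1.968]
force: [1.5, 5.7, -5.6]
grip_width: 0.0297
finger_force: 20.8
```

```bash
python3 -c "
from h import *
loc();track()"
```

```text
local mm 2.0 -62.4 z 116.8 yaw 1.968 F local 3.6 4.6 -5.6 grip 0.0297 20.8 t 24.1
stn end dpx -3.0 -7.0 score 0.97
l2 dpx -3.0 -7.0 score 0.96
l1 dpx -2.0 -6.0 score 0.93
l0 dpx 0.0 -3.0 score 0.71
```

Call:
jog_arm --pt "0.1 0.01 -0.01 0 0" --pt "0.1 0 -0.01 0 0" --pt "0.1 0 -0.01 0 0" --pt "0.1 0 -0.01 0 0" --pt "0.1 0 -0.01 0 0" --pt "0.1 0 -0.01 0 0" --pt "0 0 0 0 0"

```text
clock: 24.9
position: [0.6184, 0.2354, 0.1186]
tool_rot: [-3.14, 0.008, 1.967]
force: [2.6, -3.0, -3.7]
grip_width: 0.0299
finger_force: 20.6
```

Call:
jog_arm --pt "-0.1 0 -0.01 0 0" --pt "-0.1 0 -0.01 0 0" --pt "-0.1 0 -0.01 0 0" --pt "-0.1 0 -0.01 0 0" --pt "-0.1 0 -0.01 0 0" --pt "-0.1 0 -0.01 0 0" --pt "0 0 0 0 0"

```text
clock: 25.6
position: [0.6248, 0.2203, 0.1206]
tool_rot: [-3.141, 0.005, 1.968]
force: [-1.1, 4.8, -4.3]
grip_width: 0.0295
finger_force: 20.7
```

Call:
jog_arm --pt "0.1 0 -0.01 0 0" --pt "0.1 0 -0.01 0 0" --pt "0.1 0 -0.01 0 0" --pt "0.1 0 -0.01 0 0" --pt "0.1 0 -0.01 0 0" --pt "0.1 0 -0.01 0 0" --pt "0 0 0 0 0"

```text
clock: 26.3
position: [0.6185, 0.2358, 0.1225]
tool_rot: [-3.141, 0.008, 1.968]
force: [2.7, -3.8, -0.7]
grip_width: 0.0296
finger_force: 20.7
```

Call:
jog_arm --pt "-0.1 0 -0.01 0 0" --pt "-0.1 0 -0.01 0 0" --pt "-0.1 0 -0.01 0 0" --pt "-0.1 0 -0.01 0 0" --pt "-0.1 0 -0.01 0 0" --pt "-0.1 0 -0.01 0 0" --pt "0 0 0 0 0"

```text
clock: 27.0
position: [0.6256, 0.2191, 0.1244]
tool_rot: [-3.141, 0.007, 1.967]
force: [-0.4, 2.0, -0.7]
grip_width: 0.0299
finger_force: 20.5
```

```bash
python3 -c "
from h import *
loc();track()"
```

```text
local mm 2.5 -64.1 z 124.4 yaw 1.967 F local 0.4 2.0 -0.7 grip 0.0299 20.5 t 27.0
stn end dpx -3.0 -7.0 score 0.96
l2 dpx -3.0 -7.0 score 0.96
l1 dpx -2.0 -6.0 score 0.94
l0 dpx -2.0 -10.0 score 0.71
```

Call:
jog_arm --pt "0.1 0 -0.01 0 0" --pt "0.1 0 -0.01 0 0" --pt "0.1 0 -0.01 0 0" --pt "0 0 0 0 0"

```text
clock: 27.45
position: [0.6213, 0.2288, 0.1253]
tool_rot: [-3.141, 0.006, 1.969]
force: [-2.7, 0.2, 1.3]
grip_width: 0.0299
finger_force: 20.6
```

Call:
jog_arm --pt "0 0 -0.05 0 0" --pt "0 0 -0.05 0 0" --pt "0 0 0 0 0"

```text
clock: 27.75
position: [0.622, 0.228, 0.1284]
tool_rot: [3.142, 0.007, 1.968]
force: [0.1, -0.7, -1.1]
grip_width: 0.0294
finger_force: 20.4
```

Call:
jog_arm --pt "0 0 -0.1 0 0" --pt "0 0 -0.2 0 0" --pt "0 0 -0.4 0 0" --pt "0 0 -0.7 0 0" --pt "0 0 -0.7 0 0" --pt "0 0 0 0 0" --newtons 30

```text
clock: 28.35
position: [0.6229, 0.2291, 0.1949]
tool_rot: [3.137, 0.007, 1.968]
force: [0.6, 0.2, -1.8]
grip_width: 0.0288
finger_force: 34.5
```

Run:
```python
from h import *
loc();track()
c=cam('side'); a=c['im'][140:420,180:360,::-1]; b=cam('top')['im'][150:290,240:320,::-1]
j=np.zeros((600,740,3),np.uint8); j[:560,:360]=cv2.resize(a,None,fx=2,fy=2,interpolation=3); j[:595,380:720]=cv2.resize(b,(340,595),interpolation=3); cv2.imwrite('pics/v3.png',j)
```

```text
local mm 4.0 -53.8 z 194.9 yaw 1.968 F local 0.6 -0.0 -1.8 grip 0.0288 34.5 t 28.4
stn end dpx -3.0 -7.0 score 0.96
l2 dpx -3.0 -7.0 score 0.96
l1 dpx -2.0 -6.0 score 0.91
l0 dpx 1.0 -5.0 score 0.57
```

View pics/v3.png

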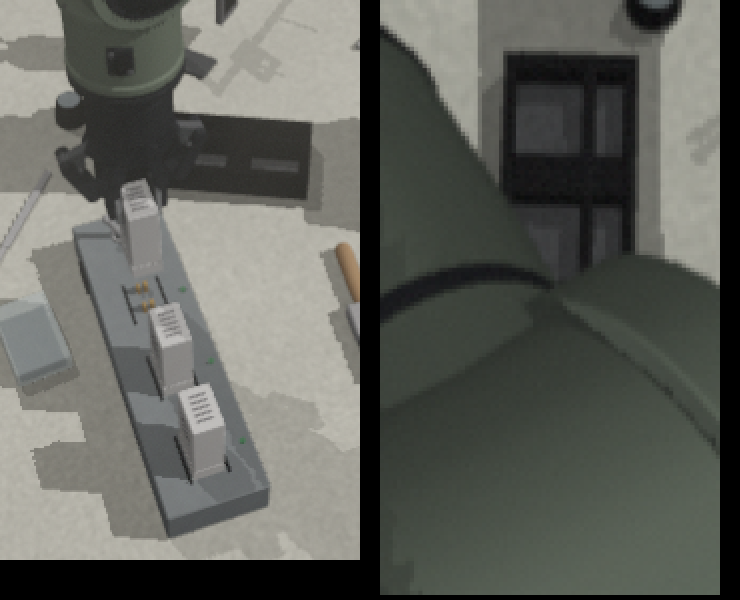

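Logger0 is out of its pins and upright at (140,225). The pins are visible at (143,295), the switch leans away at (110,228), and the tray hasn't moved. Next I'll carry it to the far pocket.

```bash
sed -i 's/TR=(np.array(\[.5742,-.0084\])/TR=(np.array([.5742,-.0069])/' h.py
python3 - <<'E'
from h import *
print(w(*TR,-.014,.085))
go(*w(*TR,-.014,.085),3.10,.20)
E
```

```text
[0.65971499 0.00350129]
turn units -14.15  then shift mm x -47.5 y -222.9  units -1.58 -7.43 z -8.8 mm -0.29 u q7 -0.33
```

Call:
jog_arm --pt "0 0 0 -1 0" --pt "0 0 0 -1 0" --pt "0 0 0 -1 0" --pt "0 0 0 -1 0" --pt "0 0 0 -1 0" --pt "0 0 0 -1 0" --pt "0 0 0 -1 0" --pt "0 0 0 -1 0" --pt "0 0 0 -1 0" --pt "0 0 0 -1 0" --pt "0 0 0 -1 0" --pt "0 0 0 -1 0"

```text
clock: 29.7
position: [0.6213, 0.2282, 0.1903]
tool_rot: [-3.135, 0.002, 2.931]
force: [0.4, -0.2, -1.3]
grip_width: 0.0294
finger_force: 34.5
```

Call:
jog_arm --pt "0 0 0 -1 0" --pt "0 0 0 -1 0" --pt "0 0 0 -0.15 0" --pt "0 0 0 0 0"

```text
clock: 30.1
position: [0.6215, 0.2282, 0.1906]
tool_rot: [-3.135, 0.002, 3.098]
force: [0.8, 0.6, -1.5]
grip_width: 0.0294
finger_force: 34.5
```

Run:
```python
from h import *
go(*w(*TR,-.014,.085),3.10,.20);loc(TR)
```

```text
turn units -0.03  then shift mm x -47.6 y -222.9  units -1.59 -7.43 z -9.4 mm -0.31 u q7 0.66
local mm -236.8 37.3 z 190.6 yaw 3.098 F local -0.6 0.8 -1.5 grip 0.0294 34.5 t 30.1
```

Call:
jog_arm --pt "-0.2 -0.5 0 0 0" --pt "-0.2 -1 0 0 0" --pt "-0.2 -1 0 0 0" --pt "-0.2 -1 0 0 0" --pt "-0.2 -1 0 0 0" --pt "-0.2 -1 0 0 0" --pt "-0.2 -1 0 0 0" --pt "-0.2 -0.6 0 0 0" --pt "0 -0.33 0 0 0" --pt "0 0 0 0 0" --pt "0 0 0 0 0"

```text
clock: 31.2
position: [0.66, 0.0045, 0.1928]
tool_rot: [-3.136, 0.002, 3.1]
force: [0.2, 0.9, -0.8]
grip_width: 0.0294
finger_force: 34.5
```

Run:
```python
from h import *
go(*w(*TR,-.014,.085),3.10,.10);loc(TR)
```

```text
turn units 0.00  then shift mm x 0.3 y -1.0  units 0.01 -0.03 z 92.8 mm 3.09 u q7 1.01
local mm -15.0 85.3 z 192.8 yaw 3.100 F local -0.9 0.2 -0.8 grip 0.0294 34.5 t 31.2
```

Call:
jog_arm --pt "0 -0.03 1 0 0" --pt "0 0 1 0 0" --pt "0 0 0.6 0 0" --pt "0 0 0.3 0 0" --pt "0 0 0 0 0"

```text
clock: 31.7
position: [0.6602, 0.0029, 0.1051]
tool_rot: [-3.135, 0.001, 3.1]
force: [0.0, 0.4, -0.5]
grip_width: 0.0292
finger_force: 34.5
```

Call:
jog_arm --pt "0 0 0.2 0 0" --pt "0 0 0.2 0 0" --pt "0 0 0.2 0 0" --pt "0 0 0 0 0"

```text
clock: 32.1
position: [0.6607, 0.002, 0.0873]
tool_rot: [-3.135, 0.003, 3.1]
force: [3.3, 0.0, -2.5]
grip_width: 0.0297
finger_force: 34.3
```

Run:
```python
from h import *
loc(TR)
c=cam('side'); cv2.imwrite('pics/s4.png',cv2.resize(c['im'][160:260,200:360,::-1],None,fx=4,fy=4,interpolation=3))
```

```text
local mm -12.5 86.1 z 87.3 yaw 3.100 F local -0.2 3.3 -2.5 grip 0.0297 34.3 t 32.1
```

View pics/s4.png

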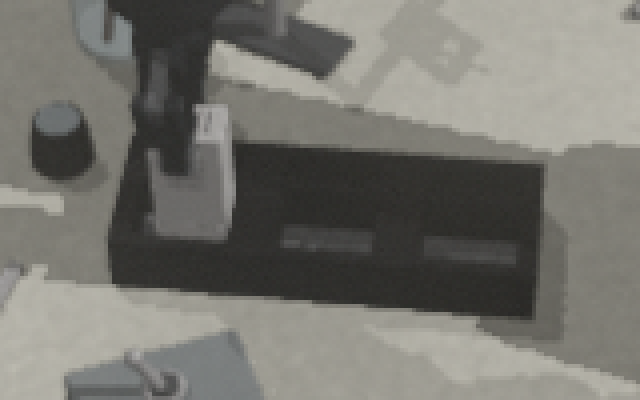

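Logger0 is entering the far pocket at (190,200), well inside the walls. I'll continue down.

Call:
jog_arm --pt "0 0 0.2 0 0" --pt "0 0 0.2 0 0" --pt "0 0 0 0 0"

```text
clock: 32.45
position: [0.6606, 0.0019, 0.0749]
tool_rot: [-3.135, 0.003, 3.1]
force: [5.5, -0.5, -2.8]
grip_width: 0.0293
finger_force: 34.2
```

Call:
jog_arm --pt "0 0 0.1 0 0" --pt "0 0 0.1 0 0" --pt "0 0 0 0 0"

```text
clock: 32.75
position: [0.6607, 0.002, 0.0698]
tool_rot: [-3.135, 0.003, 3.1]
force: [3.6, 0.5, 1.8]
grip_width: 0.0295
finger_force: 34.7
```

Run:
```python
from h import *
loc(TR)
```

```text
local mm -12.5 86.0 z 69.8 yaw 3.100 F local -0.6 3.6 1.8 grip 0.0295 34.7 t 32.8
```

Call:
jog_arm --pt "-0.05 0 0.1 0 0" --pt "0 0 0 0 0"

```text
clock: 32.95
position: [0.6628, 0.0021, 0.0689]
tool_rot: [-3.135, 0.004, 3.1]
force: [-6.1, -1.2, 33.0]
grip_width: 0.0292
finger_force: 40.0
```

Call:
jog_arm --pt "0 0 0 0 0.3" --pt "0 0 0 0 0.45" --pt "0 0 0 0 0.5" --pt "0 0 0 0 0.5" --pt "0 0 -0.3 0 0.5" --pt "0 0 -1 0 0.5" --pt "0 0 -1 0 0.5" --pt "0 0 -1 0 0.5" --pt "0 0 -1 0 0.6" --pt "0 0 0 0 0.6"

```text
clock: 33.95
position: [0.6632, 0.0033, 0.2002]
tool_rot: [-3.136, 0.008, 3.1]
force: [-0.1, -0.4, -0.2]
grip_width: 0.0512
finger_force: 0.0
```

Run:
```python
from h import *
loc(TR); loc()
c=cam('side'); save(c,'side1.png'); cv2.imwrite('pics/s5.png',cv2.resize(c['im'][160:410,190:340,::-1],None,fx=2.4,fy=2.4,interpolation=3))
for n,p in dict(l2=(281,345),l1=(264,302)).items():
  print(n,onz(c,*p,.138)[:2])
print(w(*ST,.002,.037))
go(*w(*ST,.002,.037),.405+np.pi/2,.112)
```

```text
local mm -13.9 88.5 z 200.2 yaw 3.100 F local 0.4 -0.0 -0.2 grip 0.0512 0.0 t 34.0
local mm -47.9 -277.2 z 200.2 yaw 3.100 F local -0.2 -0.4 -0.2 grip 0.0512 0.0 t 34.0
l2 [0.54753731 0.39832382]
l1 [0.58505651 0.31362646]
[0.58525951 0.31179483]
turn units 14.05  then shift mm x 314.3 y 50.7  units 10.48 1.69 z 86.0 mm 2.87 u q7 1.02
```

View pics/s5.png

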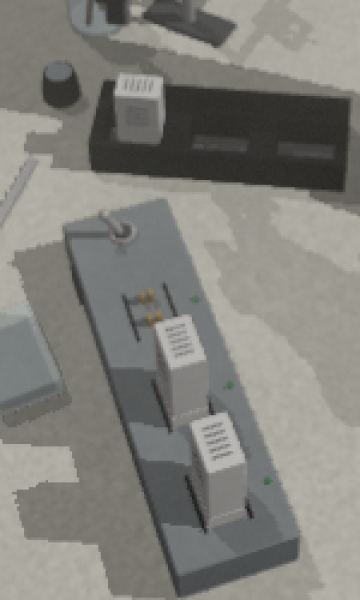

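Logger0 stands upright in the far pocket at (138,108), and the lever at (115,230) leans away, so the switch is off. On to logger1.

Call:
jog_arm --pt "0 0 0 1 0.6" --pt "0 0 0 1 0.6" --pt "0 0 0 1 0.6" --pt "0 0 0 1 0.6" --pt "0 0 0 1 0.6" --pt "0 0 0 1 0.6" --pt "0 0 0 1 0.6" --pt "0 0 0 1 0.6" --pt "0 0 0 1 0.6" --pt "0 0 0 1 0.6" --pt "0 0 0 1 0.6" --pt "0 0 0 1 0.6"

```text
clock: 35.2
position: [0.6612, 0.0027, 0.1949]
tool_rot: [-3.139, 0.006, 2.137]
force: [-0.1, -0.6, -0.1]
grip_width: 0.051
finger_force: 0.0
```

Call:
jog_arm --pt "0 0 0 1 0.6" --pt "0 0 0 1 0.6" --pt "0.5 0 0 0.05 0.6" --pt "1 0.2 0 0 0.6" --pt "1 0.2 0 0 0.6" --pt "1 0.2 0 0 0.6" --pt "1 0.2 0 0 0.6" --pt "1 0.2 0 0 0.6" --pt "1 0.2 0 0 0.6" --pt "1 0.2 0 0 0.6" --pt "1 0.2 0 0 0.6" --pt "1 0.1 0 0 0.6"

```text
clock: 36.4
position: [0.595, 0.2866, 0.1932]
tool_rot: [-3.14, 0.007, 1.978]
force: [0.8, 0.5, 0.2]
grip_width: 0.0514
finger_force: 0.0
```

Call:
jog_arm --pt "0.5 0 0 0 0.6" --pt "0.3 0 0 0 0.6" --pt "0 0 0 0 0.6" --pt "0 0 0 0 0.6"

```text
clock: 36.8
position: [0.5873, 0.3055, 0.1934]
tool_rot: [-3.141, 0.008, 1.975]
force: [1.3, -0.8, -0.1]
grip_width: 0.0508
finger_force: 0.0
```

Run:
```python
from h import *
loc(); go(*w(*ST,.0025,.037),.405+np.pi/2,.112)
```

```text
local mm 1.4 30.4 z 193.4 yaw 1.975 F local 0.9 -1.2 -0.1 grip 0.0508 0.0 t 36.8
turn units -0.01  then shift mm x 6.6 y 1.1  units 0.22 0.04 z 81.4 mm 2.71 u q7 -0.46
```

Call:
jog_arm --pt "0.24 0.04 0 0 0.5" --pt "0 0 1 0 0.5" --pt "0 0 1 0 0.5" --pt "0 0 0.5 0 0.5" --pt "0 0 0.2 0 0.5" --pt "0 0 0 0 0.5" --pt "0 0 0 0 0.5" --newtons 20

```text
clock: 37.5
position: [0.5858, 0.3137, 0.1137]
tool_rot: [3.141, 0.007, 1.975]
force: [-0.5, -0.1, 1.1]
grip_width: 0.0425
finger_force: 0.0
```

Run:
```python
from h import *
loc(); go(*w(*ST,.0025,.037),.405+np.pi/2,.110)
track(pts=dict(end=(287,381),l2=(281,345)),ref='pics/side1.png')
```

```text
local mm 3.3 38.5 z 113.7 yaw 1.975 F local -0.6 0.1 1.1 grip 0.0425 0.0 t 37.5
turn units -0.00  then shift mm x -1.5 y -0.8  units -0.05 -0.03 z 3.7 mm 0.12 u q7 -0.52
end dpx 0.0 0.0 score 1.00
l2 dpx 0.0 0.0 score 0.96
```

Call:
jog_arm --pt "-0.05 -0.02 0.1 0 0.4" --pt "0 0 0 0 0.3" --pt "0 0 0 0 0.2" --pt "0 0 0 0 0" --pt "0 0 0 0 0" --pt "0 0 0 0 0" --newtons 20

```text
clock: 38.15
position: [0.5858, 0.3117, 0.11]
tool_rot: [3.141, 0.007, 1.976]
force: [3.7, -1.3, 6.2]
grip_width: 0.0298
finger_force: 20.8
```

Call:
jog_arm --pt "0.1 0 -0.01 0 0" --pt "0.1 0 -0.02 0 0" --pt "0 0 0 0 0"

```text
clock: 38.45
position: [0.5842, 0.3157, 0.1106]
tool_rot: [3.141, 0.009, 1.975]
force: [7.1, -7.1, 4.7]
grip_width: 0.0298
finger_force: 20.8
```

Run:
```python
from h import *
loc()
track(pts=dict(end=(287,381),l2=(281,345)),ref='pics/side1.png')
```

```text
local mm 2.5 41.0 z 110.6 yaw 1.975 F local 3.7 -9.3 4.7 grip 0.0298 20.8 t 38.5
end dpx 0.0 0.0 score 1.00
l2 dpx 0.0 0.0 score 0.96
```

Call:
jog_arm --pt "0.1 0.02 -0.02 0 0" --pt "0.05 0 -0.02 0 0" --pt "0 0 0 0 0"

```text
clock: 38.8
position: [0.5826, 0.3197, 0.1112]
tool_rot: [-3.141, 0.01, 1.974]
force: [5.5, -7.2, -0.4]
grip_width: 0.03
finger_force: 20.8
```

Call:
jog_arm --pt "-0.1 0 0 0 0" --pt "-0.1 0 0 0 0" --pt "-0.1 0 0 0 0" --pt "0 0 0 0 0"

```text
clock: 39.2
position: [0.5847, 0.3146, 0.1116]
tool_rot: [-3.141, 0.005, 1.977]
force: [-0.4, 5.4, -2.2]
grip_width: 0.0295
finger_force: 20.6
```

Run:
```python
from h import *
loc()
track(pts=dict(end=(287,381),l2=(281,345)),ref='pics/side1.png')
```

```text
local mm 2.6 39.8 z 111.6 yaw 1.977 F local 1.7 5.2 -2.2 grip 0.0295 20.6 t 39.2
end dpx 0.0 0.0 score 0.99
l2 dpx 0.0 0.0 score 0.96
```

Working well. I'll run several strokes.

Call:
jog_arm --pt "-0.1 0 -0.01 0 0" --pt "-0.1 0 -0.01 0 0" --pt "-0.1 0 -0.01 0 0" --pt "-0.1 0 -0.01 0 0" --pt "0 0 0 0 0"

```text
clock: 39.75
position: [0.5893, 0.3034, 0.1125]
tool_rot: [-3.141, 0.005, 1.977]
force: [-0.2, 6.1, -4.3]
grip_width: 0.0297
finger_force: 20.8
```

Call:
jog_arm --pt "0.1 0 -0.01 0 0" --pt "0.1 0 -0.01 0 0" --pt "0.1 0 -0.01 0 0" --pt "0.1 0 -0.01 0 0" --pt "0.1 0 -0.01 0 0" --pt "0.1 0 -0.01 0 0" --pt "0 0 0 0 0"

```text
clock: 40.45
position: [0.5832, 0.3178, 0.1141]
tool_rot: [-3.14, 0.009, 1.975]
force: [4.5, -3.1, -3.5]
grip_width: 0.0295
finger_force: 20.6
```

Call:
jog_arm --pt "-0.1 0 -0.01 0 0" --pt "-0.1 0 -0.01 0 0" --pt "-0.1 0 -0.01 0 0" --pt "-0.1 0 -0.01 0 0" --pt "-0.1 0 -0.01 0 0" --pt "-0.1 0 -0.01 0 0" --pt "0 0 0 0 0"

```text
clock: 41.15
position: [0.5903, 0.3013, 0.1163]
tool_rot: [-3.141, 0.008, 1.975]
force: [0.6, -0.3, -18.4]
grip_width: 0.0294
finger_force: 21.3
```

Run:
```python
from h import *
loc()
track(pts=dict(end=(287,381),l2=(281,345)),ref='pics/side1.png')
```

```text
local mm 2.5 25.4 z 116.3 yaw 1.975 F local 0.4 -0.5 -18.4 grip 0.0294 21.3 t 41.1
end dpx -3.0 -9.0 score 0.96
l2 dpx -3.0 -9.0 score 0.93
```

Call:
jog_arm --pt "0 0 0.05 0 0" --pt "0 0 0.02 0 0" --pt "0 0 0 0 0"

```text
clock: 41.5
position: [0.59, 0.3023, 0.1144]
tool_rot: [-3.141, 0.007, 1.976]
force: [-1.5, 0.0, -14.9]
grip_width: 0.0299
finger_force: 21.6
```

Run:
```python
from h import *
loc()
track(pts=dict(end=(287,381),l2=(281,345),l0=(247,206),sw=(240,255)),ref='pics/side1.png')
c=cam('side'); save(c,'side2.png'); print(onz(c,281-3,345-9,.138)-onz(c,281,345,.138))
```

```text
local mm 2.6 26.4 z 114.4 yaw 1.976 F local -1.3 0.6 -14.9 grip 0.0299 21.6 t 41.5
end dpx -3.0 -8.0 score 0.94
l2 dpx -3.0 -8.0 score 0.94
l0 dpx -7.0 -14.0 score 0.70
sw dpx 14.0 11.0 score 0.54
[ 0.0065051  -0.01695598  0.        ]
```

Call:
jog_arm --pt "0 0 0.04 0 0" --pt "0 0 0 0 0"

```text
clock: 41.8
position: [0.5902, 0.3025, 0.1142]
tool_rot: [3.141, 0.007, 1.976]
force: [-4.5, -3.2, 1.0]
grip_width: 0.0298
finger_force: 23.8
```

Run:
```python
from h import *
loc()
track(pts=dict(end=(287,381),l2=(281,345)),ref='pics/side1.png')
track(pts=dict(end=(287,381),l2=(281,345)),ref='pics/side0.png')
```

```text
local mm 2.9 26.6 z 114.2 yaw 1.976 F local -5.4 -1.2 1.0 grip 0.0298 23.8 t 41.8
end dpx -3.0 -8.0 score 0.94
l2 dpx -3.0 -8.0 score 0.94
end dpx -5.0 -14.0 score 0.92
l2 dpx -5.0 -14.0 score 0.83
```

Call:
jog_arm --pt "-0.1 0 0.01 0 0" --pt "-0.1 0 0 0 0" --pt "-0.1 0 0 0 0" --pt "0 0 0 0 0"

```text
clock: 42.3
position: [0.5934, 0.2959, 0.1142]
tool_rot: [3.14, 0.005, 1.976]
force: [-5.8, 3.5, -0.2]
grip_width: 0.0294
finger_force: 23.9
```

```bash
sed -i 's/^ST=(np.array(\[.598,.277\])/ST=(np.array([.6043,.2622])/' h.py;python3 - <<'E'
from h import *
loc()
track(pts=dict(end=(287,381),l2=(281,345)),ref='pics/side1.png')
E
```

```text
local mm 3.2 35.3 z 114.2 yaw 1.976 F local -4.0 5.5 -0.2 grip 0.0294 23.9 t 42.3
end dpx -3.0 -8.0 score 0.94
l2 dpx -3.0 -8.0 score 0.94
```

Call:
jog_arm --pt "-0.1 -0.02 0 0 0" --pt "-0.1 0 -0.01 0 0" --pt "-0.1 0 -0.02 0 0" --pt "0 0 0 0 0"

```text
clock: 42.75
position: [0.5967, 0.2869, 0.1147]
tool_rot: [3.14, 0.005, 1.976]
force: [-3.5, 4.4, -6.3]
grip_width: 0.0295
finger_force: 22.5
```

Call:
jog_arm --pt "0.1 0 0 0 0" --pt "0.1 0 0 0 0" --pt "0.1 0 -0.01 0 0" --pt "0 0 0 0 0"

```text
clock: 43.15
position: [0.594, 0.2932, 0.115]
tool_rot: [3.141, 0.009, 1.975]
force: [1.2, -5.5, -0.8]
grip_width: 0.0295
finger_force: 23.1
```

Call:
jog_arm --pt "0.1 0 -0.01 0 0" --pt "0.1 0 -0.02 0 0" --pt "0.1 0 -0.02 0 0" --pt "0 0 0 0 0"

```text
clock: 43.55
position: [0.5903, 0.3014, 0.116]
tool_rot: [3.141, 0.009, 1.975]
force: [1.3, -4.7, -5.1]
grip_width: 0.0297
finger_force: 22.2
```

Run:
```python
from h import *
loc()
track(pts=dict(end=(287,381),l2=(281,345)),ref='pics/side1.png')
```

```text
local mm 2.6 41.6 z 116.0 yaw 1.975 F local -0.7 -4.8 -5.1 grip 0.0297 22.2 t 43.5
end dpx -3.0 -9.0 score 0.95
l2 dpx -3.0 -9.0 score 0.91
```

Call:
jog_arm --pt "0.1 0 0 0 0" --pt "-0.1 0 0 0 0" --pt "-0.1 0 0 0 0" --pt "-0.1 0 0 0 0" --pt "0 0 0 0 0"

```text
clock: 44.1
position: [0.5919, 0.298, 0.1165]
tool_rot: [3.14, 0.005, 1.976]
force: [-2.1, 5.2, -1.6]
grip_width: 0.0297
finger_force: 22.6
```

Call:
jog_arm --pt "-0.1 0 -0.01 0 0" --pt "-0.1 0 -0.02 0 0" --pt "-0.1 0 -0.02 0 0" --pt "0 0 0 0 0"

```text
clock: 44.5
position: [0.5954, 0.2894, 0.1177]
tool_rot: [3.141, 0.005, 1.976]
force: [-0.6, 4.0, -6.4]
grip_width: 0.0294
finger_force: 21.6
```

Call:
jog_arm --pt "0.1 0 0 0 0" --pt "0.1 0 0 0 0" --pt "0.1 0 0 0 0" --pt "0 0 0 0 0"

```text
clock: 44.9
position: [0.5927, 0.2959, 0.1177]
tool_rot: [3.141, 0.009, 1.975]
force: [3.2, -4.9, -0.4]
grip_width: 0.0294
finger_force: 22.3
```

Call:
jog_arm --pt "0.1 0 -0.01 0 0" --pt "0.1 0 -0.02 0 0" --pt "0.1 0 -0.02 0 0" --pt "0 0 0 0 0"

```text
clock: 45.3
position: [0.5889, 0.304, 0.1186]
tool_rot: [-3.141, 0.009, 1.975]
force: [1.9, -4.9, -6.6]
grip_width: 0.0293
finger_force: 21.3
```

Run:
```python
from h import *
loc()
track(pts=dict(end=(287,381),l2=(281,345)),ref='pics/side1.png')
```

```text
local mm 2.3 44.5 z 118.6 yaw 1.975 F local -0.2 -5.3 -6.6 grip 0.0293 21.3 t 45.3
end dpx -3.0 -9.0 score 0.94
l2 dpx -3.0 -9.0 score 0.90
```

Call:
jog_arm --pt "-0.1 0 0 0 0" --pt "-0.1 0 0 0 0" --pt "-0.1 0 0 0 0" --pt "0 0 0 0 0"

```text
clock: 45.75
position: [0.5918, 0.2978, 0.1192]
tool_rot: [3.141, 0.005, 1.976]
force: [-1.4, 5.0, -2.1]
grip_width: 0.0298
finger_force: 21.6
```

Call:
jog_arm --pt "-0.1 0 -0.01 0 0" --pt "-0.1 0 -0.02 0 0" --pt "-0.1 0 -0.02 0 0" --pt "0 0 0 0 0"

```text
clock: 46.15
position: [0.5953, 0.2893, 0.1205]
tool_rot: [3.141, 0.005, 1.976]
force: [-0.3, 4.4, -6.1]
grip_width: 0.0298
finger_force: 21.2
```

Call:
jog_arm --pt "0.1 0 0 0 0" --pt "0.1 0 0 0 0" --pt "0.1 0 0 0 0" --pt "0 0 0 0 0"

```text
clock: 46.55
position: [0.5926, 0.296, 0.1206]
tool_rot: [3.141, 0.008, 1.975]
force: [2.8, -4.0, -0.8]
grip_width: 0.0293
finger_force: 21.7
```

Call:
jog_arm --pt "0.1 0 -0.01 0 0" --pt "0.1 0 -0.02 0 0" --pt "0.1 0 -0.02 0 0" --pt "0 0 0 0 0"

```text
clock: 46.95
position: [0.5887, 0.3041, 0.1215]
tool_rot: [-3.141, 0.008, 1.975]
force: [3.4, -3.7, -5.3]
grip_width: 0.0298
finger_force: 21.1
```

Run:
```python
from h import *
loc()
track(pts=dict(end=(287,381),l2=(281,345)),ref='pics/side1.png')
```

```text
local mm 2.2 44.7 z 121.5 yaw 1.975 F local 1.6 -4.8 -5.3 grip 0.0298 21.1 t 47.0
end dpx -3.0 -9.0 score 0.94
l2 dpx -3.0 -9.0 score 0.90
```

Call:
jog_arm --pt "-0.1 0 0 0 0" --pt "-0.1 0 0 0 0" --pt "-0.1 0 -0.01 0 0" --pt "0 0 0 0 0"

```text
clock: 47.4
position: [0.5917, 0.2977, 0.1223]
tool_rot: [3.141, 0.005, 1.976]
force: [-0.8, 4.3, -3.3]
grip_width: 0.0292
finger_force: 21.1
```

Call:
jog_arm --pt "-0.1 0 -0.02 0 0" --pt "-0.1 0 -0.02 0 0" --pt "-0.1 0 -0.02 0 0" --pt "0 0 0 0 0"

```text
clock: 47.8
position: [0.5952, 0.289, 0.124]
tool_rot: [-3.142, 0.006, 1.976]
force: [0.1, 3.0, -3.8]
grip_width: 0.0295
finger_force: 21.0
```

Call:
jog_arm --pt "0.1 0 0 0 0" --pt "0.1 0 0 0 0" --pt "0.1 0 -0.01 0 0" --pt "0 0 0 0 0"

```text
clock: 48.2
position: [0.5923, 0.2961, 0.1242]
tool_rot: [-3.141, 0.008, 1.975]
force: [2.8, -3.3, -1.8]
grip_width: 0.0297
finger_force: 21.3
```

Call:
jog_arm --pt "0.1 0 -0.02 0 0" --pt "0.1 0 -0.02 0 0" --pt "0.1 0 -0.02 0 0" --pt "0 0 0 0 0"

```text
clock: 48.6
position: [0.5884, 0.3047, 0.1257]
tool_rot: [-3.141, 0.008, 1.976]
force: [2.6, -0.9, -5.1]
grip_width: 0.0296
finger_force: 20.8
```

Run:
```python
from h import *
loc()
track(pts=dict(end=(287,381),l2=(281,345)),ref='pics/side1.png')
```

```text
local mm 2.1 45.3 z 125.7 yaw 1.976 F local 2.0 -1.9 -5.1 grip 0.0296 20.8 t 48.6
end dpx -3.0 -9.0 score 0.93
l2 dpx -3.0 -9.0 score 0.90
```

Call:
jog_arm --pt "-0.1 0 0 0 0" --pt "-0.1 0 -0.01 0 0" --pt "-0.1 0 -0.02 0 0" --pt "0 0 0 0 0"

```text
clock: 49.05
position: [0.5919, 0.2964, 0.1269]
tool_rot: [-3.141, 0.007, 1.975]
force: [-0.3, 3.1, -4.0]
grip_width: 0.0297
finger_force: 20.7
```

Call:
jog_arm --pt "-0.1 0 -0.02 0 0" --pt "-0.1 0 -0.02 0 0" --pt "-0.1 0 -0.02 0 0" --pt "0 0 0 0 0"

```text
clock: 49.45
position: [0.5958, 0.2875, 0.1289]
tool_rot: [-3.141, 0.008, 1.975]
force: [-0.6, -0.1, 1.3]
grip_width: 0.0293
finger_force: 21.2
```

Call:
jog_arm --pt "0.1 0 0 0 0" --pt "0.1 0 -0.01 0 0" --pt "0.1 0 -0.02 0 0" --pt "0 0 0 0 0"

```text
clock: 49.85
position: [0.5914, 0.2974, 0.1295]
tool_rot: [-3.141, 0.007, 1.977]
force: [0.0, -0.6, -0.3]
grip_width: 0.0294
finger_force: 21.0
```

Run:
```python
from h import *
loc()
track(pts=dict(end=(287,381),l2=(281,345)),ref='pics/side1.png')
```

```text
local mm 2.0 37.4 z 129.5 yaw 1.977 F local -0.2 -0.6 -0.3 grip 0.0294 21.0 t 49.9
end dpx -3.0 -9.0 score 0.94
l2 dpx -3.0 -9.0 score 0.90
```

Call:
jog_arm --pt "0 0 -0.05 0 0" --pt "0 0 -0.1 0 0" --pt "0 0 -0.2 0 0" --pt "0 0 -0.5 -0.5 0" --pt "0 0 -1 -1 0" --pt "0 0 -0.5 -1 0" --pt "0 0 0 -1 0" --pt "0 0 0 -1 0" --pt "0 0 0 -1 0" --pt "0 0 0 -1 0" --pt "0 0 0 -1 0" --pt "0 0 0 -1 0" --newtons 30

```text
clock: 51.1
position: [0.5917, 0.297, 0.2004]
tool_rot: [-3.137, 0.005, 2.659]
force: [-0.0, -0.1, -0.1]
grip_width: 0.0293
finger_force: 33.2
```

Call:
jog_arm --pt "0 0 0 -1 0" --pt "0 0 0 -1 0" --pt "0 0 0 -1 0" --pt "0 0 0 -1 0" --pt "0 0 0 -1 0" --pt "0 0 0 -0.5 0" --pt "0 0 0 0 0"

```text
clock: 51.8
position: [0.5918, 0.2969, 0.2002]
tool_rot: [-3.135, 0.003, 3.096]
force: [-1.0, 0.2, -0.8]
grip_width: 0.029
finger_force: 33.2
```

Run:
```python
from h import *
loc(TR); go(*w(*TR,-.014,0),3.10,.19)
track(pts=dict(end=(287,381),l2=(281,345),tray=(332,230),pocket0=(316,222)),ref='pics/side1.png')
```

```text
local mm -304.3 4.7 z 200.2 yaw 3.096 F local -0.1 -1.0 -0.8 grip 0.0290 33.2 t 51.8
turn units -0.05  then shift mm x 4.9 y -290.3  units 0.16 -9.68 z 10.2 mm 0.34 u q7 0.55
end dpx -3.0 -9.0 score 0.94
l2 dpx -3.0 -9.0 score 0.90
tray dpx 0.0 0.0 score 1.00
pocket0 dpx 0.0 0.0 score 0.97
```

Call:
jog_arm --pt "0.05 -0.5 0 0 0" --pt "0.05 -1 0 0 0" --pt "0.05 -1 0 0 0" --pt "0 -1 0 0 0" --pt "0 -1 0 0 0" --pt "0 -1 0 0 0" --pt "0 -1 0 0 0" --pt "0 -1 0 0 0" --pt "0 -1 0 0 0" --pt "0 -0.8 0 0 0" --pt "0 -0.4 0 0 0" --pt "0 0 0 0 0"

```text
clock: 53.05
position: [0.5736, 0.0046, 0.2018]
tool_rot: [-3.134, 0.003, 3.092]
force: [0.2, 1.5, -0.9]
grip_width: 0.0292
finger_force: 33.2
```

Run:
```python
from h import *
loc(TR); go(*w(*TR,-.014,0),3.10,.105)
```

```text
local mm -11.5 -1.1 z 201.8 yaw 3.092 F local -1.5 0.1 -0.9 grip 0.0292 33.2 t 53.0
turn units -0.10  then shift mm x -1.1 y 2.5  units -0.04 0.08 z 96.8 mm 3.23 u q7 0.96
```

Call:
jog_arm --pt "-0.1 0.1 0.9 0 0" --pt "0 0 1 0 0" --pt "0 0 0.7 0 0" --pt "0 0 0.4 0 0" --pt "0 0 0.2 0 0" --pt "0 0 0 0 0"

```text
clock: 53.65
position: [0.5771, 0.0095, 0.1057]
tool_rot: [-3.135, 0.002, 3.096]
force: [0.4, 0.9, -0.1]
grip_width: 0.0292
finger_force: 33.2
```

Call:
jog_arm --pt "0 0 0.2 0 0" --pt "0 0 0.2 0 0" --pt "0 0 0.2 0 0" --pt "0 0 0 0 0"

```text
clock: 54.05
position: [0.5768, 0.0086, 0.0871]
tool_rot: [-3.135, 0.002, 3.096]
force: [-0.1, -0.6, 0.2]
grip_width: 0.0295
finger_force: 33.2
```

Run:
```python
from h import *
loc(TR)
track(pts=dict(tray=(332,230)),ref='pics/side1.png')
```

```text
local mm -15.6 2.0 z 87.1 yaw 3.096 F local 0.6 -0.1 0.2 grip 0.0295 33.2 t 54.0
tray dpx 0.0 0.0 score 1.00
```

Call:
jog_arm --pt "0 0 0.2 0 0" --pt "0 0 0.2 0 0" --pt "0 0 0 0 0"

```text
clock: 54.4
position: [0.5768, 0.0086, 0.0749]
tool_rot: [-3.135, 0.001, 3.096]
force: [0.9, -0.2, -2.0]
grip_width: 0.0295
finger_force: 33.2
```

Call:
jog_arm --pt "0 0 0.1 0 0" --pt "0 0 0 0 0"

```text
clock: 54.6
position: [0.5773, 0.0088, 0.0729]
tool_rot: [-3.135, 0.003, 3.096]
force: [-1.2, -0.2, 1.1]
grip_width: 0.0297
finger_force: 33.4
```

Run:
```python
from h import *
loc(TR)
track(pts=dict(tray=(332,230)),ref='pics/side1.png')
```

```text
local mm -15.8 2.4 z 72.9 yaw 3.096 F local 0.3 -1.2 1.1 grip 0.0297 33.4 t 54.6
tray dpx 0.0 0.0 score 1.00
```

Call:
jog_arm --pt "0 0 0.04 0 0" --pt "0 0 0 0 0.3" --pt "0 0 0 0 0.45" --pt "0 0 0 0 0.5" --pt "0 0 0 0 0.5" --pt "0 0 -0.3 0 0.5" --pt "0 0 -1 0 0.5" --pt "0 0 -1 0 0.5" --pt "0 0 -1 0 0.5" --pt "0 0 -1 0 0.6" --pt "0 0 0 1 0.6" --pt "0 0 0 1 0.6"

```text
clock: 55.85
position: [0.5773, 0.0094, 0.202]
tool_rot: [-3.136, 0.005, 2.932]
force: [-0.3, -0.2, -0.0]
grip_width: 0.051
finger_force: 0.0
```

Call:
jog_arm --pt "0 0 0 1 0.6" --pt "0 0 0 1 0.6" --pt "0 0 0 1 0.6" --pt "0 0 0 1 0.6" --pt "0 0 0 1 0.6" --pt "0 0 0 1 0.6" --pt "0 0 0 1 0.6" --pt "0 0 0 1 0.6" --pt "0 0 0 1 0.6" --pt "0 0 0 1 0.6" --pt "0 0 0 1 0.6" --pt "0 0 0 1 0.6"

```text
clock: 57.05
position: [0.5769, 0.0097, 0.2012]
tool_rot: [-3.142, 0.007, 1.973]
force: [0.5, 0.7, 0.3]
grip_width: 0.0509
finger_force: 0.0
```

Run:
```python
from h import *
c=cam('side'); save(c,'side3.png')
track(pts=dict(l2=(281,345)),ref='pics/side1.png')
p=onz(c,278,336,.138)[:2]; print('l2 side',p, 'model',w(*ST,.0023,.127))
def dots(): pass
for n,u in dict(l0=w(*TR,-.014,.085),l1=w(*TR,-.014,0)).items(): print(n,proj(c,[*u,.094]))
m=cv2.inRange(cv2.cvtColor(c['im'],cv2.COLOR_RGB2HSV),(0,0,125),(180,40,255))
k,lab,st,ce=cv2.connectedComponentsWithStats(m[180:240,225:345]); print([(s[:5].tolist(),np.round(e+[225,180],1).tolist()) for s,e in zip(st,ce) if 150<s[4]<3000])
go(*w(*ST,.0023,.127),.405+np.pi/2,.112)
```

```text
l2 dpx -3.0 -9.0 score 0.93
l2 side [0.5540424  0.38136784] model [0.55637355 0.37983225]
l0 [245.06402809 195.67725542]
l1 [281.86625785 198.57904717]
[([0, 0, 120, 34, 1773], [296.8, 188.7]), ([11, 10, 22, 21, 208], [248.1, 196.6]), ([0, 51, 95, 9, 449], [259.1, 236.5])]
turn units -0.02  then shift mm x 348.3 y 127.0  units 11.61 4.23 z 89.1 mm 2.97 u q7 -0.02
```

Call:
jog_arm --pt "0.6 0.2 0 0 0.6" --pt "1 0.4 0 0 0.6" --pt "1 0.4 0 0 0.6" --pt "1 0.4 0 0 0.6" --pt "1 0.4 0 0 0.6" --pt "1 0.4 0 0 0.6" --pt "1 0.4 0 0 0.6" --pt "1 0.4 0 0 0.6" --pt "1 0.4 0 0 0.6" --pt "1 0.4 0 0 0.6" --pt "1 0.4 0 0 0.6" --pt "0 0 0 0 0.6"

```text
clock: 58.35
position: [0.5655, 0.3565, 0.1985]
tool_rot: [-3.141, 0.004, 1.984]
force: [-0.1, 1.0, -0.2]
grip_width: 0.0511
finger_force: 0.0
```

Call:
jog_arm --pt "0.5 0 0 0 0.6" --pt "0.3 0 0 0 0.6" --pt "0 0 0 0 0.6" --pt "0 0 0 0 0.6"

```text
clock: 58.75
position: [0.5581, 0.3731, 0.1982]
tool_rot: [-3.141, 0.007, 1.976]
force: [0.9, -0.2, 0.9]
grip_width: 0.0511
finger_force: 0.0
```

Run:
```python
from h import *
loc();go(*w(*ST,.0023,.127),.405+np.pi/2,.112)
```

```text
local mm 1.2 120.1 z 198.2 yaw 1.976 F local 0.8 -0.6 0.9 grip 0.0511 0.0 t 58.8
turn units 0.00  then shift mm x 6.9 y 1.1  units 0.23 0.04 z 86.2 mm 2.87 u q7 -0.58
```

Call:
jog_arm --pt "0.22 0.01 0 0 0.5" --pt "0 0 1 0 0.5" --pt "0 0 1 0 0.5" --pt "0 0 0.6 0 0.5" --pt "0 0 0.3 0 0.5" --pt "0 0 0 0 0.5" --pt "0 0 0 0 0.5" --newtons 20

```text
clock: 59.45
position: [0.5563, 0.3795, 0.1121]
tool_rot: [3.141, 0.007, 1.976]
force: [-0.4, -0.3, -1.2]
grip_width: 0.0428
finger_force: 0.0
```

Run:
```python
from h import *
loc(); go(*w(*ST,.0023,.127),.405+np.pi/2,.110)
track(pts=dict(end=(284,372)),ref='pics/side3.png')
```

```text
local mm 2.1 126.7 z 112.1 yaw 1.976 F local -0.5 -0.1 -1.2 grip 0.0428 0.0 t 59.5
turn units -0.00  then shift mm x 0.3 y 0.2  units 0.01 0.01 z 2.1 mm 0.07 u q7 -0.63
end dpx 0.0 0.0 score 0.95
```

Call:
jog_arm --pt "0 0 0.04 0 0.4" --pt "0 0 0 0 0.3" --pt "0 0 0 0 0.2" --pt "0 0 0 0 0" --pt "0 0 0 0 0" --pt "0 0 0 0 0" --newtons 20

```text
clock: 60.1
position: [0.5565, 0.3795, 0.1108]
tool_rot: [3.14, 0.007, 1.975]
force: [2.0, 1.5, 7.3]
grip_width: 0.0294
finger_force: 21.0
```

Call:
jog_arm --pt "0.1 0 -0.01 0 0" --pt "0.1 0 -0.02 0 0" --pt "0 0 0 0 0"

```text
clock: 60.4
position: [0.5551, 0.3831, 0.1112]
tool_rot: [3.141, 0.01, 1.974]
force: [6.6, -6.6, 5.9]
grip_width: 0.0299
finger_force: 20.9
```

Call:
jog_arm --pt "0.1 0 -0.02 0 0" --pt "0 0 0 0 0"

```text
clock: 60.6
position: [0.5539, 0.3857, 0.1117]
tool_rot: [3.141, 0.01, 1.974]
force: [6.7, -7.1, 2.3]
grip_width: 0.0299
finger_force: 20.7
```

Run:
```python
from h import *
loc()
track(pts=dict(end=(284,372)),ref='pics/side3.png')
```

```text
local mm 2.4 133.3 z 111.7 yaw 1.974 F local 3.4 -9.2 2.3 grip 0.0299 20.7 t 60.6
end dpx 0.0 0.0 score 0.94
```

Call:
jog_arm --pt "0.05 0.01 0 0 0" --pt "-0.1 0 0 0 0" --pt "-0.1 0 0 0 0" --pt "-0.1 0 0 0 0" --pt "0 0 0 0 0"

```text
clock: 61.15
position: [0.5554, 0.3819, 0.1119]
tool_rot: [3.141, 0.005, 1.976]
force: [1.6, 7.1, 0.9]
grip_width: 0.0297
finger_force: 20.6
```

Call:
jog_arm --pt "-0.1 0 0 0 0" --pt "-0.1 0 -0.01 0 0" --pt "0 0 0 0 0"

```text
clock: 61.45
position: [0.5577, 0.3764, 0.1121]
tool_rot: [3.141, 0.005, 1.976]
force: [1.2, 7.0, -0.9]
grip_width: 0.0298
finger_force: 20.5
```

Run:
```python
from h import *
loc()
track(pts=dict(end=(284,372)),ref='pics/side3.png')
```

```text
local mm 2.2 123.3 z 112.1 yaw 1.976 F local 3.9 6.0 -0.9 grip 0.0298 20.5 t 61.5
end dpx 0.0 0.0 score 0.93
```

Call:
jog_arm --pt "-0.1 0 -0.01 0 0" --pt "-0.1 0 -0.02 0 0" --pt "0 0 0 0 0"

```text
clock: 61.8
position: [0.5594, 0.3702, 0.1123]
tool_rot: [-3.14, 0.005, 1.976]
force: [-1.3, 4.6, -3.9]
grip_width: 0.0297
finger_force: 21.1
```

Call:
jog_arm --pt "0.1 0 0 0 0" --pt "0.1 0 0 0 0" --pt "0.1 0 0 0 0" --pt "0 0 0 0 0"

```text
clock: 62.2
position: [0.557, 0.3767, 0.1123]
tool_rot: [-3.14, 0.009, 1.975]
force: [2.3, -4.9, -1.5]
grip_width: 0.0296
finger_force: 21.5
```

Call:
jog_arm --pt "0.1 0 -0.01 0 0" --pt "0.1 0 -0.01 0 0" --pt "0.1 0 -0.02 0 0" --pt "0 0 0 0 0"

```text
clock: 62.6
position: [0.553, 0.385, 0.1129]
tool_rot: [-3.139, 0.009, 1.976]
force: [1.8, -5.1, -8.3]
grip_width: 0.0297
finger_force: 21.2
```

Run:
```python
from h import *
loc()
track(pts=dict(end=(284,372)),ref='pics/side3.png')
```

```text
local mm 1.2 133.0 z 112.9 yaw 1.976 F local -0.3 -5.4 -8.3 grip 0.0297 21.2 t 62.6
end dpx 1.0 -1.0 score 0.88
```

Call:
jog_arm --pt "0 0 0.02 0 0" --pt "-0.1 0 0 0 0" --pt "-0.1 0 0 0 0" --pt "-0.1 0 0 0 0" --pt "0 0 0 0 0"

```text
clock: 63.15
position: [0.5558, 0.3793, 0.1135]
tool_rot: [-3.141, 0.004, 1.977]
force: [-4.8, 3.9, -2.8]
grip_width: 0.03
finger_force: 21.9
```

Run:
```python
from h import *
loc()
track(pts=dict(end=(284,372),sw=(230,240)),ref='pics/side3.png')
```

```text
local mm 1.6 126.7 z 113.5 yaw 1.977 F local -2.8 5.4 -2.8 grip 0.0300 21.9 t 63.1
end dpx 1.0 -1.0 score 0.88
sw dpx -9.0 7.0 score 0.47
```

Call:
jog_arm --pt "-0.1 -0.01 0 0 0" --pt "-0.1 0 -0.01 0 0" --pt "-0.1 0 -0.01 0 0" --pt "0 0 0 0 0"

```text
clock: 63.6
position: [0.5592, 0.3708, 0.1141]
tool_rot: [-3.141, 0.004, 1.977]
force: [-3.3, 3.9, -2.3]
grip_width: 0.0298
finger_force: 21.5
```

Call:
jog_arm --pt "0.1 -0.01 0 0 0" --pt "0.1 0 0 0 0" --pt "0.1 0 0 0 0" --pt "0 0 0 0 0"

```text
clock: 64.0
position: [0.5567, 0.3768, 0.114]
tool_rot: [-3.141, 0.009, 1.975]
force: [0.5, -5.2, 0.8]
grip_width: 0.0291
finger_force: 22.0
```

Call:
jog_arm --pt "0.1 0 0 0 0" --pt "0.1 0 -0.01 0 0" --pt "0.1 0 -0.01 0 0" --pt "0 0 0 0 0"

```text
clock: 64.4
position: [0.553, 0.385, 0.1141]
tool_rot: [-3.141, 0.009, 1.975]
force: [2.5, -5.5, -4.2]
grip_width: 0.0294
finger_force: 21.3
```

Run:
```python
from h import *
loc()
track(pts=dict(end=(284,372)),ref='pics/side3.png')
```

```text
local mm 1.3 133.1 z 114.1 yaw 1.975 F local 0.1 -6.1 -4.2 grip 0.0294 21.3 t 64.4
end dpx 1.0 -1.0 score 0.89
```

Call:
jog_arm --pt "-0.1 0 0 0 0" --pt "-0.1 0 0 0 0" --pt "-0.1 0 -0.01 0 0" --pt "0 0 0 0 0"

```text
clock: 64.85
position: [0.5557, 0.3788, 0.115]
tool_rot: [3.142, 0.005, 1.976]
force: [-1.9, 3.6, -3.2]
grip_width: 0.0298
finger_force: 21.2
```

Call:
jog_arm --pt "-0.1 0 -0.01 0 0" --pt "-0.1 0 -0.02 0 0" --pt "-0.1 0 -0.02 0 0" --pt "0 0 0 0 0"

```text
clock: 65.25
position: [0.5591, 0.3701, 0.1161]
tool_rot: [-3.141, 0.005, 1.976]
force: [-1.9, 4.6, -9.8]
grip_width: 0.03
finger_force: 20.6
```

Call:
jog_arm --pt "0.1 0 0 0 0" --pt "0.1 0 0 0 0" --pt "0.1 0 0 0 0" --pt "0 0 0 0 0"

```text
clock: 65.65
position: [0.5565, 0.3768, 0.1162]
tool_rot: [-3.141, 0.009, 1.975]
force: [0.7, -5.6, -1.9]
grip_width: 0.0296
finger_force: 21.6
```

Call:
jog_arm --pt "0.1 0 -0.01 0 0" --pt "0.1 0 -0.01 0 0" --pt "0.1 0 -0.01 0 0" --pt "0 0 0 0 0"

```text
clock: 66.05
position: [0.5529, 0.3849, 0.1168]
tool_rot: [-3.14, 0.009, 1.975]
force: [2.1, -5.5, -4.9]
grip_width: 0.0295
finger_force: 21.0
```

Run:
```python
from h import *
loc()
track(pts=dict(end=(284,372)),ref='pics/side3.png')
```

```text
local mm 1.1 133.1 z 116.8 yaw 1.975 F local -0.2 -5.9 -4.9 grip 0.0295 21.0 t 66.0
end dpx 0.0 -2.0 score 0.88
```

Call:
jog_arm --pt "-0.1 0 0 0 0" --pt "-0.1 0 0 0 0" --pt "-0.1 0 -0.01 0 0" --pt "-0.1 0 -0.01 0 0" --pt "-0.1 0 -0.01 0 0" --pt "-0.1 0 -0.01 0 0" --pt "0 0 0 0 0"

```text
clock: 66.8
position: [0.5592, 0.3704, 0.1187]
tool_rot: [-3.141, 0.005, 1.976]
force: [-3.1, 4.8, -3.0]
grip_width: 0.0297
finger_force: 20.8
```

Call:
jog_arm --pt "0.1 0 0 0 0" --pt "0.1 0 0 0 0" --pt "0.1 0 -0.01 0 0" --pt "0.1 0 -0.01 0 0" --pt "0.1 0 -0.01 0 0" --pt "0.1 0 -0.01 0 0" --pt "0 0 0 0 0"

```text
clock: 67.5
position: [0.553, 0.3849, 0.1192]
tool_rot: [-3.141, 0.009, 1.975]
force: [0.7, -4.7, -4.7]
grip_width: 0.0294
finger_force: 20.6
```

Run:
```python
from h import *
loc()
track(pts=dict(end=(284,372)),ref='pics/side3.png')
```

```text
local mm 1.2 133.0 z 119.2 yaw 1.975 F local -1.2 -4.6 -4.7 grip 0.0294 20.6 t 67.5
end dpx 0.0 -2.0 score 0.87
```

Call:
jog_arm --pt "-0.1 0 0 0 0" --pt "-0.1 0 0 0 0" --pt "-0.1 0 -0.01 0 0" --pt "-0.1 0 -0.01 0 0" --pt "-0.1 0 -0.01 0 0" --pt "-0.1 0 -0.01 0 0" --pt "0 0 0 0 0"

```text
clock: 68.25
position: [0.5593, 0.3703, 0.1211]
tool_rot: [-3.141, 0.005, 1.976]
force: [-2.7, 4.4, -3.4]
grip_width: 0.0296
finger_force: 20.6
```

Call:
jog_arm --pt "0.1 0 0 0 0" --pt "0.1 0 0 0 0" --pt "0.1 0 -0.01 0 0" --pt "0.1 0 -0.01 0 0" --pt "0.1 0 -0.01 0 0" --pt "0.1 0 -0.01 0 0" --pt "0 0 0 0 0"

```text
clock: 68.95
position: [0.553, 0.385, 0.1216]
tool_rot: [-3.141, 0.009, 1.975]
force: [1.3, -4.4, -4.8]
grip_width: 0.0296
finger_force: 20.6
```

Call:
jog_arm --pt "-0.1 0 0 0 0" --pt "-0.1 0 0 0 0" --pt "-0.1 0 -0.01 0 0" --pt "-0.1 0 -0.01 0 0" --pt "-0.1 0 -0.01 0 0" --pt "-0.1 0 -0.01 0 0" --pt "0 0 0 0 0"

```text
clock: 69.65
position: [0.5595, 0.3701, 0.1235]
tool_rot: [-3.142, 0.005, 1.976]
force: [-3.0, 3.1, -2.4]
grip_width: 0.0296
finger_force: 20.6
```

Call:
jog_arm --pt "0.1 0 0 0 0" --pt "0.1 0 0 0 0" --pt "0.1 0 -0.01 0 0" --pt "0.1 0 -0.01 0 0" --pt "0.1 0 -0.01 0 0" --pt "0.1 0 -0.01 0 0" --pt "0 0 0 0 0"

```text
clock: 70.35
position: [0.553, 0.3852, 0.124]
tool_rot: [-3.141, 0.009, 1.975]
force: [0.8, -4.4, -4.3]
grip_width: 0.0293
finger_force: 20.3
```

Run:
```python
from h import *
loc()
track(pts=dict(end=(284,372)),ref='pics/side3.png')
```

```text
local mm 1.3 133.2 z 124.0 yaw 1.975 F local -1.0 -4.3 -4.3 grip 0.0293 20.3 t 70.3
end dpx 0.0 -3.0 score 0.87
```

Call:
jog_arm --pt "-0.1 0 0 0 0" --pt "-0.1 0 0 0 0" --pt "-0.1 0 -0.01 0 0" --pt "-0.1 0 -0.01 0 0" --pt "-0.1 0 -0.01 0 0" --pt "-0.1 0 -0.01 0 0" --pt "0 0 0 0 0"

```text
clock: 71.1
position: [0.5595, 0.3701, 0.1259]
tool_rot: [3.142, 0.005, 1.976]
force: [-2.5, 3.8, -0.6]
grip_width: 0.0294
finger_force: 20.6
```

Call:
jog_arm --pt "0.1 0 0 0 0" --pt "0.1 0 0 0 0" --pt "0.1 0 -0.01 0 0" --pt "0.1 0 -0.01 0 0" --pt "0.1 0 -0.01 0 0" --pt "0.1 0 -0.01 0 0" --pt "0 0 0 0 0"

```text
clock: 71.8
position: [0.5525, 0.386, 0.1265]
tool_rot: [-3.141, 0.007, 1.976]
force: [0.5, -4.1, -3.6]
grip_width: 0.0296
finger_force: 20.2
```

Call:
jog_arm --pt "-0.1 0 0 0 0" --pt "-0.1 0 -0.01 0 0" --pt "-0.1 0 -0.01 0 0" --pt "-0.1 0 -0.01 0 0" --pt "-0.1 0 -0.01 0 0" --pt "-0.1 0 -0.01 0 0" --pt "0 0 0 0 0"

```text
clock: 72.5
position: [0.5601, 0.3689, 0.1285]
tool_rot: [-3.141, 0.007, 1.975]
force: [-0.7, 1.7, -1.0]
grip_width: 0.0297
finger_force: 20.8
```

Run:
```python
from h import *
loc()
track(pts=dict(end=(284,372)),ref='pics/side3.png')
```

```text
local mm 1.4 115.5 z 128.5 yaw 1.975 F local 0.0 1.8 -1.0 grip 0.0297 20.8 t 72.5
end dpx 0.0 -3.0 score 0.78
```

Call:
jog_arm --pt "0.1 0 -0.01 0 0" --pt "0.1 0 -0.01 0 0" --pt "0.1 0 -0.02 0 0" --pt "0 0 0 0 0"

```text
clock: 72.95
position: [0.5558, 0.3784, 0.1295]
tool_rot: [-3.141, 0.007, 1.977]
force: [-0.5, -1.2, -1.5]
grip_width: 0.0295
finger_force: 20.7
```

Call:
jog_arm --pt "0 0 -0.05 0 0" --pt "0 0 0 0 0"

```text
clock: 73.15
position: [0.5563, 0.378, 0.1313]
tool_rot: [3.141, 0.007, 1.976]
force: [0.0, 0.0, -0.7]
grip_width: 0.0295
finger_force: 20.7
```

Run:
```python
from h import *
loc()
```

```text
local mm 1.5 125.4 z 131.3 yaw 1.976 F local 0.0 0.0 -0.7 grip 0.0295 20.7 t 73.2
```

Free. I'll lift, turn, and carry it to the near pocket.

Call:
jog_arm --pt "0 0 -0.1 0 0" --pt "0 0 -0.3 0 0" --pt "0 0 -0.7 -0.5 0" --pt "0 0 -1 -1 0" --pt "0 0 0 -1 0" --pt "0 0 0 -1 0" --pt "0 0 0 -1 0" --pt "0 0 0 -1 0" --pt "0 0 0 -1 0" --pt "0 0 0 -1 0" --pt "0 0 0 -1 0" --pt "0 0 0 -1 0" --newtons 30

```text
clock: 74.35
position: [0.5562, 0.3782, 0.1947]
tool_rot: [-3.137, 0.005, 2.739]
force: [-0.4, 0.2, -0.7]
grip_width: 0.0293
finger_force: 34.7
```

Call:
jog_arm --pt "0 0 0 -1 0" --pt "0 0 0 -1 0" --pt "0 0 0 -1 0" --pt "0 0 0 -1 0" --pt "0 0 0 -0.5 0" --pt "0 0 0 0 0" --pt "0 0 0 0 0"

```text
clock: 75.05
position: [0.5562, 0.3781, 0.1944]
tool_rot: [-3.135, 0.003, 3.094]
force: [0.4, 0.1, -0.8]
grip_width: 0.0292
finger_force: 34.7
```

Run:
```python
from h import *
loc(TR); go(*w(*TR,-.014,-.083),3.10,.19)
track(pts=dict(tray=(332,230),pocket0=(316,222)),ref='pics/side1.png')
```

```text
local mm -383.9 -34.3 z 194.4 yaw 3.094 F local -0.1 0.4 -0.8 grip 0.0292 34.7 t 75.0
turn units -0.07  then shift mm x 49.0 y -369.9  units 1.63 -12.33 z 4.4 mm 0.15 u q7 0.40
tray dpx 0.0 0.0 score 1.00
pocket0 dpx 5.0 0.0 score 0.81
```

Call:
jog_arm --pt "0.1 -0.6 0 0 0" --pt "0.15 -1 0 0 0" --pt "0.15 -1 0 0 0" --pt "0.15 -1 0 0 0" --pt "0.15 -1 0 0 0" --pt "0.15 -1 0 0 0" --pt "0.15 -1 0 0 0" --pt "0.15 -1 0 0 0" --pt "0.15 -1 0 0 0" --pt "0.15 -1 0 0 0" --pt "0.15 -1 0 0 0" --pt "0.03 -1 0 0 0"

```text
clock: 76.3
position: [0.4908, 0.0316, 0.1964]
tool_rot: [-3.135, 0.003, 3.095]
force: [1.7, 0.1, -1.6]
grip_width: 0.0293
finger_force: 34.7
```

Call:
jog_arm --pt "0 -0.5 0 0 0" --pt "0 0 0 0 0" --pt "0 0 0 0 0"

```text
clock: 76.6
position: [0.4906, 0.0181, 0.1964]
tool_rot: [-3.135, 0.003, 3.095]
force: [-0.1, 0.3, -0.9]
grip_width: 0.0296
finger_force: 34.7
```

Run:
```python
from h import *
loc(TR); go(*w(*TR,-.014,-.083),3.10,.105)
track(pts=dict(tray=(332,230)),ref='pics/side1.png')
```

```text
local mm -21.4 -84.5 z 196.4 yaw 3.095 F local -0.3 -0.1 -0.9 grip 0.0296 34.7 t 76.6
turn units -0.07  then shift mm x -1.5 y -7.4  units -0.05 -0.25 z 91.4 mm 3.05 u q7 0.90
tray dpx 0.0 0.0 score 1.00
```

Call:
jog_arm --pt "-0.05 -0.22 0 0 0" --pt "0 0 1 0 0" --pt "0 0 1 0 0" --pt "0 0 0.7 0 0" --pt "0 0 0.3 0 0" --pt "0 0 0 0 0"

```text
clock: 77.25
position: [0.4916, 0.0109, 0.1056]
tool_rot: [-3.135, 0.001, 3.097]
force: [0.4, -0.2, -0.2]
grip_width: 0.0294
finger_force: 34.7
```

Run:
```python
from h import *
loc(TR)
```

```text
local mm -14.3 -83.2 z 105.6 yaw 3.097 F local 0.2 0.4 -0.2 grip 0.0294 34.7 t 77.2
```

Call:
jog_arm --pt "0 0 0.2 0 0" --pt "0 0 0.2 0 0" --pt "0 0 0.2 0 0" --pt "0 0 0 0 0"

```text
clock: 77.65
position: [0.4918, 0.0103, 0.0877]
tool_rot: [-3.135, 0.002, 3.096]
force: [-0.4, 0.4, -0.3]
grip_width: 0.029
finger_force: 34.7
```

Call:
jog_arm --pt "0 0 0.2 0 0" --pt "0 0 0.15 0 0" --pt "0 0 0 0 0"

```text
clock: 77.95
position: [0.4917, 0.0103, 0.0771]
tool_rot: [-3.135, 0.002, 3.096]
force: [0.3, 0.4, -1.2]
grip_width: 0.0293
finger_force: 34.7
```

Run:
```python
from h import *
loc(TR)
track(pts=dict(tray=(332,230)),ref='pics/side1.png')
```

```text
local mm -13.7 -83.2 z 77.1 yaw 3.096 F local -0.4 0.3 -1.2 grip 0.0293 34.7 t 78.0
tray dpx 0.0 0.0 score 0.86
```

Call:
jog_arm --pt "0 0 0.1 0 0" --pt "0 0 0 0 0"

```text
clock: 78.2
position: [0.4919, 0.0103, 0.0744]
tool_rot: [-3.135, 0.002, 3.096]
force: [-0.6, -0.2, -0.9]
grip_width: 0.0293
finger_force: 34.7
```

Call:
jog_arm --pt "0 0 0.08 0 0" --pt "0 0 0 0 0"

```text
clock: 78.4
position: [0.4924, 0.0102, 0.073]
tool_rot: [-3.134, 0.004, 3.096]
force: [-5.3, -1.6, 21.4]
grip_width: 0.0295
finger_force: 37.9
```

Run:
```python
from h import *
loc(TR)
```

```text
local mm -13.7 -82.5 z 73.0 yaw 3.096 F local 1.8 -5.2 21.4 grip 0.0295 37.9 t 78.4
```

Call:
jog_arm --pt "0 0 -0.02 0 0.3" --pt "0 0 0 0 0.45" --pt "0 0 0 0 0.5" --pt "0 0 0 0 0.5" --pt "0 0 -0.3 0 0.5" --pt "0 0 -1 0 0.5" --pt "0 0 -1 0 0.5" --pt "0 0 -1 0 0.5" --pt "0 0 -1 0 0.6" --pt "0 0 -0.5 0 0.85" --pt "0 0 0 0 0.85"

```text
clock: 79.5
position: [0.4923, 0.0113, 0.2187]
tool_rot: [-3.135, 0.005, 3.095]
force: [-0.1, -0.1, -0.1]
grip_width: 0.0724
finger_force: 0.0
```

Run:
```python
from h import *
loc(TR)
c=cam('side'); save(c,'side4.png'); t=cam('top'); save(t,'top4.png')
j=np.zeros((600,800,3),np.uint8)
j[:440,:800]=cv2.resize(c['im'][60:170,180:380,::-1],None,fx=4,fy=4,interpolation=3)[:440,:800]
j[440:600,:400]=cv2.resize(c['im'][170:250,200:400,::-1],None,fx=2,fy=2,interpolation=3)
j[440:600,400:800]=cv2.resize(t['im'][180:260,310:510,::-1],None,fx=2,fy=2,interpolation=3)
cv2.imwrite('pics/v5.png',j)
```

```text
local mm -14.7 -82.5 z 218.7 yaw 3.095 F local 0.1 -0.1 -0.1 grip 0.0724 0.0 t 79.5
```

View pics/v5.png

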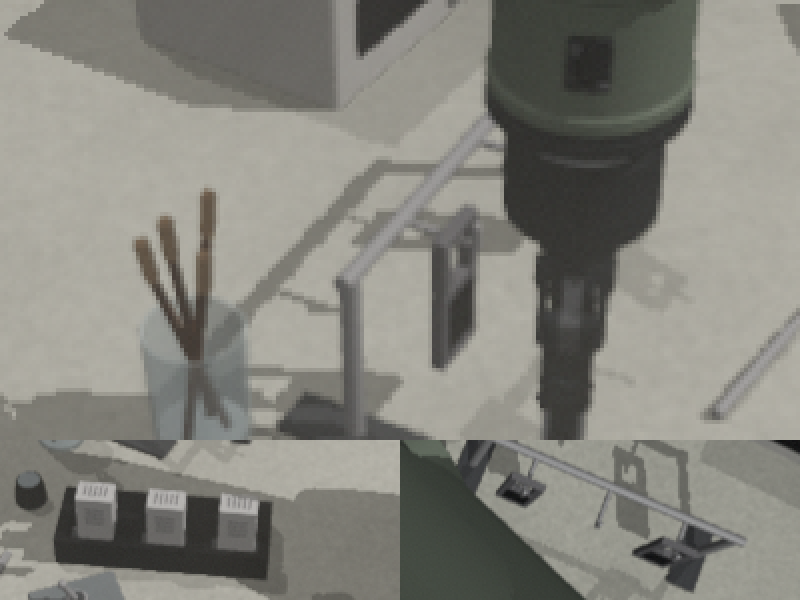

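All three loggers stand in the pockets, at (96,510), (166,515) and (239,522) in the lower-left inset. Cradle2's top edge is near (455,228) in the side crop, and both cradles still hang.

Run:
```python
from h import *
c=cam('side'); t=cam('top')
def L(n,p):
    d=p[:2]-RK[0]; q=RK[1]; print(n,p[:2],'rack local',(d@[np.cos(q),np.sin(q)])*1e3,(d@[-np.sin(q),np.cos(q)])*1e3)
L('c2 side',onz(c,456/4+180-.4,227/4+60-.4,.147))
L('c2 top',onz(t,235/4.8+325-.4,268/4.8+145-.4,.147))
L('c0 top',onz(t,604/4.8+325-.4,428/4.8+145-.4,.147))
L('hook2 tip side',onz(c,470/4+180,207/4+60,.153))
i=cv2.imread('pics/side0.png'); print(proj(c,[*w(*RK,-.055,-.1),.153]),proj(c,[*w(*RK,-.035,-.1),.147]))
go(*w(*RK,-.035,.1),2.72,.21)
```

```text
c2 side [ 0.5621648  -0.22923242] rack local -39.98892755812422 100.49587624241974
c2 top [ 0.56350617 -0.23119614] rack local -37.96340714934423 99.24979102594585
c0 top [ 0.47746795 -0.41531514] rack local -41.44750962043983 -103.9502180238216
hook2 tip side [ 0.55307543 -0.24076478] rack local -43.58589066685515 86.25952472979236
[332.45887343  75.97324069] [325.65458797  75.94537618]
turn units 4.70  then shift mm x -168.1 y -190.7  units -5.60 -6.36 z 6.0 mm 0.20 u q7 0.94
```

Call:
jog_arm --pt "0 0 0 1 0.85" --pt "0 0 0 1 0.85" --pt "0 0 0 1 0.85" --pt "0 0 0 1 0.85" --pt "0 0 0 0.7 0.85" --pt "-0.7 -0.8 0 0 0.85" --pt "-0.8 -0.9 0 0 0.85" --pt "-0.8 -0.9 0 0 0.85" --pt "-0.8 -0.9 0 0 0.85" --pt "-0.8 -0.9 0 0 0.85" --pt "-0.8 -0.9 0 0 0.85" --pt "0 0 0 0 0.85"

```text
clock: 80.9
position: [0.5551, -0.1963, 0.2164]
tool_rot: [-3.135, 0.003, 2.714]
force: [-0.8, -0.0, -0.6]
grip_width: 0.0726
finger_force: 0.0
```

Run:
```python
from h import *
loc(RK)
go(*w(*RK,-.039,.1),2.72,.105)
```

```text
local mm -59.9 127.7 z 216.4 yaw 2.714 F local -0.7 -0.4 -0.6 grip 0.0726 0.0 t 80.9
turn units -0.07  then shift mm x -20.9 y -27.7  units -0.70 -0.92 z 111.4 mm 3.71 u q7 0.99
```

Call:
jog_arm --pt "-0.4 -0.5 0 0 0.85" --pt "-0.3 -0.4 0 0 0.85" --pt "0 0 0 0 0.85" --pt "0 0 0.9 0 0.85" --pt "0 0 0.4 0 0.85" --pt "0 0 0 0 0.85" --newtons 20

```text
clock: 81.5
position: [0.5625, -0.2243, 0.1778]
tool_rot: [-3.137, 0.002, 2.721]
force: [0.6, 1.5, 0.7]
grip_width: 0.0728
finger_force: 0.0
```

Run:
```python
from h import *
loc(RK)
go(*w(*RK,-.039,.1),2.72,.105)
```

```text
local mm -41.7 105.1 z 177.8 yaw 2.721 F local -0.0 1.6 0.7 grip 0.0728 0.0 t 81.5
turn units 0.01  then shift mm x -2.7 y -5.1  units -0.09 -0.17 z 72.8 mm 2.43 u q7 1.01
```

Call:
jog_arm --pt "-0.09 -0.15 0 0 0.85" --pt "0 0 0.6 0 0.85" --pt "0 0 0.8 0 0.85" --pt "0 0 0.6 0 0.85" --pt "0 0 0.4 0 0.85" --pt "0 0 0 0 0.85" --pt "0 0 0 0 0.85"

```text
clock: 82.2
position: [0.5647, -0.2309, 0.1085]
tool_rot: [-3.137, 0.006, 2.72]
force: [0.3, -0.3, 1.2]
grip_width: 0.0726
finger_force: 0.0
```

Run:
```python
from h import *
loc(RK)
track(pts=dict(c2=(293,128),c0=(324,92),tray=(332,230)),ref='pics/side0.png')
```

```text
local mm -37.0 100.0 z 108.5 yaw 2.720 F local 0.4 -0.1 1.2 grip 0.0726 0.0 t 82.2
c2 dpx -1.0 11.0 score 0.71
c0 dpx 0.0 0.0 score 0.97
tray dpx 0.0 0.0 score 0.88
```

Close on the plate's edges, then lift about 21 mm.

Call:
jog_arm --pt "0.06 0 0.1 0 0.7" --pt "0 0 0 0 0.55" --pt "0 0 0 0 0.4" --pt "0 0 0 0 0.3" --pt "0 0 0 0 0.3" --pt "0 0 0 0 0.3" --newtons 30

```text
clock: 82.85
position: [0.5626, -0.23, 0.1048]
tool_rot: [-3.136, 0.005, 2.72]
force: [-2.9, 0.6, 5.4]
grip_width: 0.0455
finger_force: 33.2
```

Run:
```python
from h import *
loc(RK)
```

```text
local mm -39.3 100.0 z 104.8 yaw 2.720 F local -2.9 -0.6 5.4 grip 0.0455 33.2 t 82.8
```

Call:
jog_arm --pt "0 0 -0.2 0 0.3" --pt "0 0 -0.2 0 0.3" --pt "0 0 -0.2 0 0.3" --pt "0 0 -0.1 0 0.3" --pt "0 0 0 0 0.3"

```text
clock: 83.35
position: [0.5627, -0.2301, 0.1262]
tool_rot: [-3.136, 0.006, 2.72]
force: [-0.3, -0.5, -0.9]
grip_width: 0.0455
finger_force: 32.8
```

Call:
jog_arm --pt "0.3 0 0 0 0.3" --pt "0.3 0 0 0 0.3" --pt "0 0 0 0 0.3"

```text
clock: 83.65
position: [0.5447, -0.222, 0.1254]
tool_rot: [-3.136, 0.004, 2.72]
force: [1.2, -0.3, -0.6]
grip_width: 0.0457
finger_force: 32.8
```

Call:
jog_arm --pt "0.4 0 0 0 0.3" --pt "0.5 0 0 0 0.3" --pt "0.6 0 0 0 0.3" --pt "0.6 0 0 0 0.3" --pt "0 0 0 0 0.3"

```text
clock: 84.15
position: [0.4868, -0.1962, 0.1252]
tool_rot: [-3.136, 0.004, 2.72]
force: [1.3, 0.5, -0.3]
grip_width: 0.0455
finger_force: 32.7
```

Run:
```python
from h import *
loc(RK)
track(pts=dict(c0=(324,92),tray=(332,230)),ref='pics/side0.png')
go(*w(*TR,.027,.085),1.529,.20)
```

```text
local mm -122.2 99.9 z 125.2 yaw 2.720 F local 1.0 1.0 -0.3 grip 0.0455 32.7 t 84.2
c0 dpx -9.0 1.0 score 0.50
tray dpx 0.0 0.0 score 0.88
turn units 14.89  then shift mm x 166.2 y 163.1  units 5.54 5.44 z -74.6 mm -2.49 u q7 0.92
```

Call:
jog_arm --pt "0 0 -1 1 0.3" --pt "0 0 -1 1 0.3" --pt "0 0 -0.5 1 0.3" --pt "0 0 0 1 0.3" --pt "0 0 0 1 0.3" --pt "0 0 0 1 0.3" --pt "0 0 0 1 0.3" --pt "0 0 0 1 0.3" --pt "0 0 0 1 0.3" --pt "0 0 0 1 0.3" --pt "0 0 0 1 0.3" --pt "0 0 0 1 0.3"

```text
clock: 85.4
position: [0.489, -0.1964, 0.2003]
tool_rot: [3.14, 0.007, 1.757]
force: [0.5, -1.0, -0.8]
grip_width: 0.0458
finger_force: 32.7
```

Call:
jog_arm --pt "0 0 0 1 0.3" --pt "0 0 0 1 0.3" --pt "0 0 0 0.9 0.3" --pt "0 0 0 0 0.3" --pt "0 0 0 0 0.3"

```text
clock: 85.9
position: [0.4888, -0.1962, 0.2002]
tool_rot: [3.139, 0.006, 1.53]
force: [0.3, 0.4, -0.9]
grip_width: 0.0457
finger_force: 32.7
```

Run:
```python
from h import *
c=cam('top'); s=cam('side')
i=cv2.imread('pics/top0.png'); g=cv2.cvtColor(i,cv2.COLOR_BGR2GRAY)
for v in (176,182,207,232,238): print(v,g[v,264:304].tolist())
print('model slot2 rim',proj(c,[*w(*TR,.027,.085),.04]),'slot0',proj(c,[*w(*TR,.027,-.085),.04]))
for a,b in((.037,.085),(.017,.085),(.037,-.085),(.017,-.085)): print(a,b,proj(c,[*w(*TR,a,b),.04]))
loc(TR);go(*w(*TR,.027,.085),1.529,.20)
```

```text
176 [116, 117, 119, 118, 91, 36, 24, 34, 67, 70, 70, 69, 71, 71, 72, 68, 68, 70, 74, 65, 66, 66, 63, 49, 26, 27, 43, 77, 80, 68, 67, 65, 63, 26, 21, 29, 70, 135, 134, 135]
182 [115, 115, 119, 119, 82, 32, 20, 28, 55, 53, 53, 53, 52, 52, 54, 53, 52, 51, 51, 46, 43, 45, 42, 27, 28, 25, 33, 52, 51, 42, 43, 43, 40, 24, 24, 28, 71, 137, 134, 131]
207 [116, 118, 115, 91, 37, 21, 27, 53, 53, 48, 49, 52, 51, 51, 53, 50, 53, 53, 42, 38, 42, 41, 35, 22, 24, 30, 48, 53, 52, 44, 41, 44, 33, 20, 23, 35, 74, 92, 91, 92]
232 [113, 113, 88, 36, 23, 30, 59, 70, 70, 71, 71, 70, 72, 70, 68, 69, 69, 67, 66, 66, 61, 44, 19, 25, 26, 34, 46, 43, 42, 43, 43, 41, 20, 19, 25, 49, 91, 92, 90, 93]
238 [119, 113, 60, 28, 23, 26, 53, 53, 51, 52, 51, 52, 52, 53, 50, 54, 53, 52, 41, 43, 43, 44, 19, 16, 21, 38, 51, 52, 43, 42, 42, 42, 17, 18, 23, 49, 93, 97, 98, 93]
model slot2 rim [293.78139074 177.1717596 ] slot0 [292.29620824 237.14612279]
0.037 0.085 [297.33734791 177.28578799]
0.017 0.085 [290.22559295 177.0576937 ]
0.037 -0.085 [295.96883623 237.26514869]
0.017 -0.085 [288.62374942 237.02714354]
local mm 192.8 -77.5 z 200.2 yaw 1.530 F local 0.0 0.3 0.0 grip 0.0456 32.7 t 86.0
turn units 0.01  then shift mm x 165.8 y 162.6  units 5.53 5.42 z 0.2 mm 0.01 u q7 -0.03
```

Call:
jog_arm --pt "0 1 0 0 0.3" --pt "0.4 1 0 0 0.3" --pt "0.6 1 0 0 0.3" --pt "0.8 1 0 0 0.3" --pt "1 0.8 0 0 0.3" --pt "1 0.4 0 0 0.3" --pt "1 0.2 0 0 0.3" --pt "0.7 0 0 0 0.3" --pt "0 0 0 0 0.3" --pt "0 0 0 0 0.3"

```text
clock: 87.0
position: [0.6574, -0.0384, 0.1994]
tool_rot: [3.139, 0.007, 1.529]
force: [-0.2, -0.1, -0.8]
grip_width: 0.0456
finger_force: 32.7
```

Run:
```python
from h import *
loc(TR);go(*w(*TR,.027,.085),1.529,.115)
```

```text
local mm 28.0 84.4 z 199.4 yaw 1.529 F local 0.1 -0.2 -0.8 grip 0.0456 32.7 t 87.0
turn units 0.00  then shift mm x 1.0 y 0.6  units 0.03 0.02 z 84.4 mm 2.81 u q7 -0.34
```

Call:
jog_arm --pt "0.03 0.02 1 0 0.3" --pt "0 0 1 0 0.3" --pt "0 0 0.6 0 0.3" --pt "0 0 0.3 0 0.3" --pt "0 0 0 0 0.3" --pt "0 0 0 0 0.3"

```text
clock: 87.6
position: [0.6587, -0.0385, 0.1134]
tool_rot: [3.138, 0.007, 1.527]
force: [-0.8, -0.4, -0.7]
grip_width: 0.0454
finger_force: 32.7
```

Run:
```python
from h import *
loc(TR);go(*w(*TR,.027,.085),1.529,.09)
```

```text
local mm 28.0 85.7 z 113.4 yaw 1.527 F local 0.4 -0.8 -0.7 grip 0.0454 32.7 t 87.6
turn units -0.02  then shift mm x 1.0 y -0.7  units 0.03 -0.02 z 23.4 mm 0.78 u q7 -0.38
```

Call:
jog_arm --pt "0.03 -0.02 0.2 0 0.3" --pt "0 0 0.2 0 0.3" --pt "0 0 0 0 0.3"

```text
clock: 87.9
position: [0.6573, -0.0372, 0.0999]
tool_rot: [3.14, 0.007, 1.528]
force: [-0.4, 0.1, -0.2]
grip_width: 0.0456
finger_force: 32.7
```

Call:
jog_arm --pt "0 0 0.2 0 0.3" --pt "0 0 0.2 0 0.3" --pt "0 0 0 0 0.3"

```text
clock: 88.2
position: [0.6572, -0.0373, 0.0875]
tool_rot: [3.14, 0.007, 1.528]
force: [-0.5, 1.1, -1.3]
grip_width: 0.0456
finger_force: 32.7
```

Run:
```python
from h import *
loc(TR)
track(pts=dict(tray=(332,230)),ref='pics/side0.png')
```

```text
local mm 26.9 84.2 z 87.5 yaw 1.528 F local -1.1 -0.5 -1.3 grip 0.0456 32.7 t 88.2
tray dpx 0.0 0.0 score 0.89
```

Entering the slot with no contact force. I'll lower it the rest of the way.

Call:
jog_arm --pt "0 0 0.2 0 0.3" --pt "0 0 0.2 0 0.3" --pt "0 0 0.1 0 0.3" --pt "0 0 0 0 0.3"

```text
clock: 88.65
position: [0.6574, -0.0373, 0.0729]
tool_rot: [3.14, 0.006, 1.528]
force: [0.2, 0.2, -1.2]
grip_width: 0.0457
finger_force: 32.7
```

Call:
jog_arm --pt "0 0 0.07 0 0.3" --pt "0 0 0 0 0.3"

```text
clock: 88.85
position: [0.6577, -0.0374, 0.0713]
tool_rot: [3.139, 0.006, 1.528]
force: [0.7, -0.0, -1.0]
grip_width: 0.0457
finger_force: 32.7
```

Run:
```python
from h import *
loc(TR)
```

```text
local mm 26.9 84.7 z 71.3 yaw 1.528 F local -0.0 0.7 -1.0 grip 0.0457 32.7 t 88.8
```

Call:
jog_arm --pt "0 0 0.07 0 0.3" --pt "0 0 0 0 0.3"

```text
clock: 89.05
position: [0.6577, -0.0374, 0.0692]
tool_rot: [3.139, 0.006, 1.528]
force: [1.0, -0.2, -0.5]
grip_width: 0.0455
finger_force: 32.7
```

Call:
jog_arm --pt "0 0 0.05 0 0.3" --pt "0 0 0 0 0.3"

```text
clock: 89.25
position: [0.6579, -0.0374, 0.0682]
tool_rot: [3.139, 0.007, 1.528]
force: [-0.6, 0.1, 4.2]
grip_width: 0.0457
finger_force: 33.0
```

Call:
jog_arm --pt "0 0 0 0 0.6" --pt "0 0 0 0 0.7" --pt "0 0 0 0 0.75" --pt "0 0 0 0 0.75" --pt "0 0 -0.4 0 0.75" --pt "0 0 -1 0 0.75" --pt "0 0 -1 0 0.75" --pt "0 0 -1 0 0.75" --pt "0 0 -1 0 0.85" --pt "0 0 -0.5 0 0.85" --pt "0 0 0 0 0.85"

```text
clock: 90.35
position: [0.6583, -0.0364, 0.2175]
tool_rot: [3.136, 0.006, 1.528]
force: [-0.3, -1.2, -0.1]
grip_width: 0.073
finger_force: 0.0
```

Run:
```python
from h import *
loc(TR)
track(pts=dict(tray=(332,230),c0=(324,92)),ref='pics/side0.png')
go(*w(*RK,-.039,-.101),2.72,.21)
```

```text
local mm 25.9 85.2 z 217.5 yaw 1.528 F local 1.2 -0.3 -0.1 grip 0.0730 0.0 t 90.3
tray dpx 0.0 0.0 score 0.89
c0 dpx 0.0 0.0 score 0.97
turn units -14.90  then shift mm x 6.9 y -416.4  units 0.23 -13.88 z 5.6 mm 0.19 u q7 -0.33
```

Call:
jog_arm --pt "0 0 0 -1 0.85" --pt "0 0 0 -1 0.85" --pt "0 0 0 -1 0.85" --pt "0 0 0 -1 0.85" --pt "0 0 0 -1 0.85" --pt "0 0 0 -1 0.85" --pt "0 0 0 -1 0.85" --pt "0 0 0 -1 0.85" --pt "0 0 0 -1 0.85" --pt "0 0 0 -1 0.85" --pt "0 0 0 -1 0.85" --pt "0 0 0 -1 0.85"

```text
clock: 91.6
position: [0.6568, -0.0365, 0.2133]
tool_rot: [-3.137, 0.004, 2.491]
force: [0.3, -0.2, 0.4]
grip_width: 0.0725
finger_force: 0.0
```

Call:
jog_arm --pt "0 0 0 -1 0.85" --pt "0 0 0 -1 0.85" --pt "0 0 0 -0.9 0.85" --pt "0 -1 0 0 0.85" --pt "0 -1 0 0 0.85" --pt "0 -1 0 0 0.85" --pt "0 -1 0 0 0.85" --pt "0 -1 0 0 0.85" --pt "0 -1 0 0 0.85" --pt "0 -1 0 0 0.85" --pt "0 -1 0 0 0.85" --pt "0 -1 0 0 0.85"

```text
clock: 92.8
position: [0.5457, -0.2836, 0.2149]
tool_rot: [-3.137, 0.003, 2.72]
force: [0.4, 0.3, -0.3]
grip_width: 0.0726
finger_force: 0.0
```

Call:
jog_arm --pt "0.1 -1 0 0 0.85" --pt "0 -1 0 0 0.85" --pt "0 -1 0 0 0.85" --pt "0 -0.8 0 0 0.85" --pt "0 0 0 0 0.85" --pt "0 0 0 0 0.85"

```text
clock: 93.4
position: [0.4969, -0.3854, 0.2156]
tool_rot: [-3.137, 0.003, 2.719]
force: [0.0, 0.5, -0.0]
grip_width: 0.0725
finger_force: 0.0
```

Run:
```python
from h import *
loc(RK)
go(*w(*RK,-.039,-.101),2.72,.105)
```

```text
local mm -35.9 -68.7 z 215.6 yaw 2.719 F local -0.2 0.4 -0.0 grip 0.0725 0.0 t 93.4
turn units -0.01  then shift mm x 3.0 y -32.3  units 0.10 -1.08 z 110.6 mm 3.69 u q7 1.32
```

Call:
jog_arm --pt "0.1 -0.6 0 0 0.85" --pt "0 -0.45 0 0 0.85" --pt "0 0 0 0 0.85" --pt "0 0 0.9 0 0.85" --pt "0 0 0.3 0 0.85" --pt "0 0 0 0 0.85"

```text
clock: 94.0
position: [0.4817, -0.4123, 0.1797]
tool_rot: [-3.137, 0.002, 2.721]
force: [0.5, -0.4, 0.3]
grip_width: 0.0722
finger_force: 0.0
```

Run:
```python
from h import *
loc(RK)
go(*w(*RK,-.039,-.101),2.72,.105)
```

```text
local mm -38.8 -99.5 z 179.7 yaw 2.721 F local 0.6 -0.1 0.3 grip 0.0722 0.0 t 94.0
turn units 0.01  then shift mm x 0.2 y -1.5  units 0.01 -0.05 z 74.7 mm 2.49 u q7 1.35
```

Call:
jog_arm --pt "0.05 -0.03 0.6 0 0.85" --pt "0 0 0.8 0 0.85" --pt "0 0 0.6 0 0.85" --pt "0 0 0.4 0 0.85" --pt "0 0 0.05 0 0.85" --pt "0 0 0 0 0.85"

```text
clock: 94.6
position: [0.4807, -0.4139, 0.1078]
tool_rot: [-3.137, 0.005, 2.72]
force: [-0.7, -0.5, 1.0]
grip_width: 0.0726
finger_force: 0.0
```

Call:
jog_arm --pt "0 0 0 0 0.7" --pt "0 0 0 0 0.55" --pt "0 0 0 0 0.4" --pt "0 0 0 0 0.3" --pt "0 0 0 0 0.3" --pt "0 0 0 0 0.3" --newtons 30

```text
clock: 95.2
position: [0.4806, -0.4143, 0.1081]
tool_rot: [-3.136, 0.006, 2.72]
force: [-1.6, -0.7, 6.8]
grip_width: 0.0456
finger_force: 33.0
```

Run:
```python
from h import *
loc(RK)
```

```text
local mm -39.0 -101.8 z 108.1 yaw 2.720 F local -1.2 -1.3 6.8 grip 0.0456 33.0 t 95.2
```

Gripped. Lift and come off the hook.

Call:
jog_arm --pt "0 0 -0.2 0 0.3" --pt "0 0 -0.2 0 0.3" --pt "0 0 -0.2 0 0.3" --pt "0 0 -0.1 0 0.3" --pt "0 0 0 0 0.3"

```text
clock: 95.7
position: [0.4804, -0.414, 0.129]
tool_rot: [-3.136, 0.005, 2.72]
force: [-0.1, 0.5, -0.4]
grip_width: 0.0457
finger_force: 32.4
```

Call:
jog_arm --pt "0.3 0 0 0 0.3" --pt "0.3 0 0 0 0.3" --pt "0 0 0 0 0.3"

```text
clock: 96.0
position: [0.4623, -0.4062, 0.1281]
tool_rot: [-3.136, 0.004, 2.719]
force: [0.9, 0.6, -1.0]
grip_width: 0.0458
finger_force: 32.4
```

Run:
```python
from h import *
loc(RK)
```

```text
local mm -59.0 -101.8 z 128.1 yaw 2.719 F local 0.6 0.9 -1.0 grip 0.0458 32.4 t 96.0
```

Call:
jog_arm --pt "0.4 0 0 0 0.3" --pt "0.6 0 0 0 0.3" --pt "0.6 0 0 0 0.3" --pt "0.4 0 0 0 0.3" --pt "0 0 -1 1 0.3" --pt "0 0 -1 1 0.3" --pt "0 0 -0.4 1 0.3" --pt "0 0 0 1 0.3" --pt "0 0 0 1 0.3" --pt "0 0 0 1 0.3" --pt "0 0 0 1 0.3" --pt "0 0 0 1 0.3"

```text
clock: 97.2
position: [0.409, -0.3815, 0.2001]
tool_rot: [-3.14, 0.007, 2.076]
force: [-0.3, -0.0, -0.5]
grip_width: 0.0454
finger_force: 32.3
```

Call:
jog_arm --pt "0 0 0 1 0.3" --pt "0 0 0 1 0.3" --pt "0 0 0 1 0.3" --pt "0 0 0 1 0.3" --pt "0 0 0 1 0.3" --pt "0 0 0 1 0.3" --pt "0 0 0 0.9 0.3" --pt "0 0 0 0 0.3" --pt "0 0 0 0 0.3"

```text
clock: 98.1
position: [0.409, -0.3814, 0.2001]
tool_rot: [3.139, 0.007, 1.53]
force: [0.1, -0.1, -0.8]
grip_width: 0.0454
finger_force: 32.3
```

Run:
```python
from h import *
loc(TR)
track(pts=dict(tray=(332,230)),ref='pics/side0.png')
track(pts=dict(l0=(248,200),l1=(284,205),l2=(318,208)),ref='pics/side4.png')
go(*w(*TR,.027,-.085),1.529,.2)
```

```text
local mm 381.1 -149.3 z 200.1 yaw 1.530 F local 0.1 0.1 -0.8 grip 0.0454 32.3 t 98.1
tray dpx 0.0 0.0 score 0.88
l0 dpx 0.0 0.0 score 0.96
l1 dpx 0.0 0.0 score 1.00
l2 dpx 0.0 0.0 score 0.97
turn units 0.01  then shift mm x 354.1 y 64.4  units 11.80 2.15 z 0.0 mm 0.00 u q7 0.34
```

Call:
jog_arm --pt "0.7 0.4 0 0 0.3" --pt "1 0.4 0 0 0.3" --pt "1 0.4 0 0 0.3" --pt "1 0.4 0 0 0.3" --pt "1 0.3 0 0 0.3" --pt "1 0.25 0 0 0.3" --pt "1 0 0 0 0.3" --pt "1 0 0 0 0.3" --pt "1 0 0 0 0.3" --pt "1 0 0 0 0.3" --pt "1 0 0 0 0.3" --pt "1 0 0 0 0.3"

```text
clock: 99.4
position: [0.4885, -0.0324, 0.198]
tool_rot: [3.139, 0.006, 1.529]
force: [1.0, 0.7, -0.4]
grip_width: 0.0457
finger_force: 32.3
```

Call:
jog_arm --pt "0.1 0 0 0 0.3" --pt "0 0 0 0 0.3" --pt "0 0 0 0 0.3"

```text
clock: 99.7
position: [0.4886, -0.0315, 0.1978]
tool_rot: [3.139, 0.007, 1.527]
force: [-0.3, -0.0, -0.8]
grip_width: 0.0455
finger_force: 32.4
```

Run:
```python
from h import *
loc(TR)
go(*w(*TR,.027,-.085),1.529,.115)
```

```text
local mm 28.2 -84.5 z 197.8 yaw 1.527 F local 0.0 -0.3 -0.8 grip 0.0455 32.4 t 99.7
turn units -0.02  then shift mm x 1.2 y -0.5  units 0.04 -0.02 z 82.8 mm 2.76 u q7 -0.39
```

Call:
jog_arm --pt "0.04 -0.02 1 0 0.3" --pt "0 0 1 0 0.3" --pt "0 0 0.6 0 0.3" --pt "0 0 0.2 0 0.3" --pt "0 0 0 0 0.3" --pt "0 0 0 0 0.3"

```text
clock: 100.3
position: [0.4888, -0.0303, 0.1147]
tool_rot: [3.138, 0.007, 1.527]
force: [0.5, -0.1, 0.1]
grip_width: 0.0455
finger_force: 32.4
```

Run:
```python
from h import *
loc(TR)
go(*w(*TR,.027,-.085),1.529,.09)
track(pts=dict(tray=(332,230)),ref='pics/side4.png')
```

```text
local mm 26.9 -84.4 z 114.7 yaw 1.527 F local 0.1 0.6 0.1 grip 0.0455 32.4 t 100.3
turn units -0.02  then shift mm x -0.1 y -0.6  units -0.00 -0.02 z 24.7 mm 0.82 u q7 -0.50
tray dpx 0.0 0.0 score 0.99
```

Call:
jog_arm --pt "0 0 0.2 0 0.3" --pt "0 0 0.2 0 0.3" --pt "0 0 0.2 0 0.3" --pt "0 0 0 0 0.3"

```text
clock: 100.75
position: [0.4878, -0.03, 0.0951]
tool_rot: [3.14, 0.006, 1.528]
force: [-0.9, -0.0, -0.4]
grip_width: 0.0455
finger_force: 32.4
```

Call:
jog_arm --pt "0 0 0.2 0 0.3" --pt "0 0 0.2 0 0.3" --pt "0 0 0.2 0 0.3" --pt "0 0 0 0 0.3"

```text
clock: 101.15
position: [0.4879, -0.0301, 0.077]
tool_rot: [3.14, 0.006, 1.528]
force: [-0.3, 0.5, -1.4]
grip_width: 0.0457
finger_force: 32.4
```

Call:
jog_arm --pt "0 0 0.1 0 0.3" --pt "0 0 0 0 0.3"

```text
clock: 101.35
position: [0.4883, -0.0301, 0.0747]
tool_rot: [3.139, 0.006, 1.528]
force: [-0.7, -0.4, -0.4]
grip_width: 0.0457
finger_force: 32.4
```

Run:
```python
from h import *
loc(TR)
```

```text
local mm 26.8 -84.9 z 74.7 yaw 1.528 F local 0.5 -0.6 -0.4 grip 0.0457 32.4 t 101.3
```

Call:
jog_arm --pt "0 0 0.07 0 0.3" --pt "0 0 0 0 0.3"

```text
clock: 101.55
position: [0.4883, -0.0302, 0.0727]
tool_rot: [3.139, 0.006, 1.528]
force: [-0.3, 0.5, -0.2]
grip_width: 0.0455
finger_force: 32.4
```

Call:
jog_arm --pt "0 0 0.05 0 0.3" --pt "0 0 0 0 0.3"

```text
clock: 101.75
position: [0.4884, -0.0302, 0.0713]
tool_rot: [3.139, 0.007, 1.528]
force: [0.5, -0.6, -0.8]
grip_width: 0.0456
finger_force: 32.4
```

Call:
jog_arm --pt "0 0 0 0 0.6" --pt "0 0 0 0 0.7" --pt "0 0 0 0 0.75" --pt "0 0 0 0 0.75" --pt "0 0 -0.4 0 0.75" --pt "0 0 -1 0 0.75" --pt "0 0 -1 0 0.75" --pt "0 0 -1 0 0.75" --pt "0 0 -1 0 0.85" --pt "0 0 -1 0 0.85" --pt "-1 0 0 0 0.85" --pt "-1 0 0 0 0.85"

```text
clock: 102.95
position: [0.4856, -0.0893, 0.2356]
tool_rot: [3.137, 0.007, 1.53]
force: [0.5, -0.4, -0.4]
grip_width: 0.0728
finger_force: 0.0
```

Call:
jog_arm --pt "-1 0 0 0 0.85" --pt "-1 0 0 0 0.85" --pt "-1 0 0 0 0.85" --pt "-1 0 0 0 0.85" --pt "-1 0 0 0 0.85" --pt "-1 0 0 0 0.85" --pt "0 0 0 0 0.85" --pt "0 0 0 0 0.85"

```text
clock: 103.75
position: [0.4774, -0.2689, 0.2354]
tool_rot: [3.139, 0.006, 1.527]
force: [-0.6, 0.6, -0.1]
grip_width: 0.0728
finger_force: 0.0
```

Run:
```python
from h import *
loc(TR)
c=cam('side'); t=cam('top')
j=np.zeros((600,800,3),np.uint8)
j[:400,:800]=cv2.resize(c['im'][170:270,190:390,::-1],None,fx=4,fy=4,interpolation=3)
j[400:600,:400]=cv2.resize(t['im'][145:265,90:330,::-1],(400,200),interpolation=3)
j[400:600,400:800]=cv2.resize(c['im'][:,:,::-1],(267,200)).repeat(1,0) if 0 else cv2.resize(t['im'][145:265,260:500,::-1],(400,200),interpolation=3)
cv2.imwrite('pics/v6.png',j)
```

```text
local mm 265.9 -85.6 z 235.4 yaw 1.527 F local -0.6 -0.6 -0.1 grip 0.0728 0.0 t 103.8
```

View pics/v6.png

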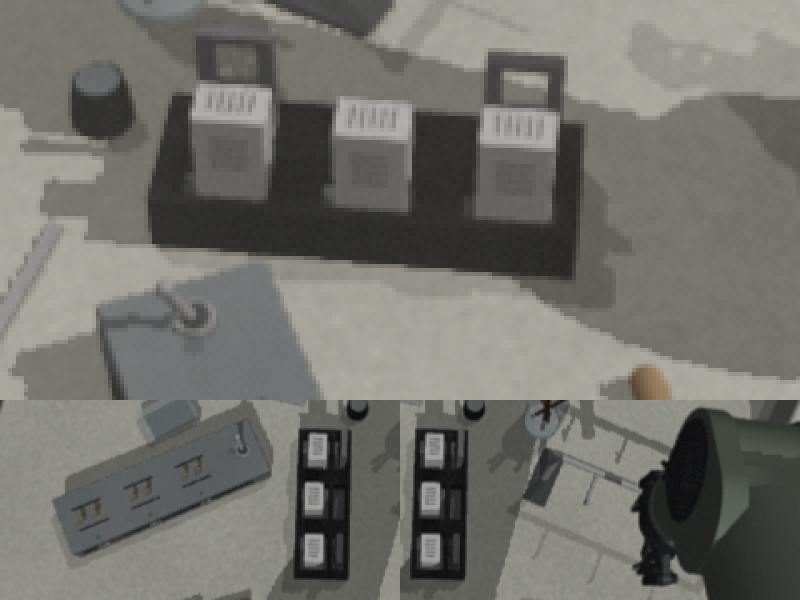

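All three loggers stand in their pockets at (230,140), (372,150) and (517,165). Both cradles stand eye-up in the outer slots at (235,60) and (525,80), and the lever at (175,300) leans away. Handing in.

```bash
python3 -c "
from workcell import bot
print(bot.job_done())"
```

```text
the job is handed in; nothing more can be done
None
```

Handed in at about 104 s: the station was switched off first, all three loggers stand in the tray pockets and both cradles (the middle hook was empty) stand eye-up in slots, but pulling logger1 slid the station about 15 mm and probably lifted it 1–2 mm for a moment (18 N on the wrist), with about 3 cm of sliding in total.

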